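Load a backing panel into the bench trimmer

TASK

Set the loose backing panel up in the bench trimmer ready for its cut: push it up the feed ramp onto the bed and on, sliding the back gauge ahead of it, until the gauge is felt to come up solid on its hidden stop, and hold it there for a moment with a firm but gentle push. Bring the panel square into the corner, flush against the side fence as well as the gauge, then press the clamp bar down by its grip until its pad bears firmly on the panel, and let go. Do not ram the panel into gauge or fence or lean hard on the clamp bar, and leave everything else on the bench where it is.

Things in the scene. Friction and masses are not known exactly. Their poses are not given: they have to be found in the camera images.
- trimmer: Bench trimmer, fixed: grey bed 14 mm high with an aluminium feed ramp at its entry end. Frame: x = feed direction, y from the side fence to the open (robot's) side, z up; origin on the bench below the ramp's crest. The ramp rises evenly from the bench at x = -50 mm to the bed at x = 0; the bed ends at x = 300 mm; ramp and bed span y = -115 to +125 mm.
- fence: Side fence, a fixed aluminium bar on the bed, 10 mm high, along the feed. Axes of the trimmer, origin straight above the trimmer's at bed height. The face the panel rests against is at y = -70 mm, from x = 30 to 128 and 182 to 290 mm (the gap is under the clamp bar); from x = 30 back to 1 mm it flares away. Pressing the panel on it with over 15 N bruises the panel.
- gauge: Sliding back gauge, an aluminium bar across the bed, 150 mm long (its y), 16 thick, 12 high, two black knobs on top. Axes of the trimmer; origin at the foot of its face's middle, the face (x = 0) looking back to the ramp. A push of 1 to 2 N slides it on along the feed, 5 to 30 mm, to a rigid stop hidden under the bed: home is where 6 to 10 N is felt; over 15 N bruises the panel.
- panel_mid (a point): Centre (half-way up) of the backing panel: plain brown MDF, 150 mm along its x, 130 along its y, 8 thick, 0.1 to 0.17 kg, loose on the bench before the ramp, its x within 15 degrees of the feed. Too wide to grip: push it by its edges. It tips level once half its length is past the crest; its centre is then 18 mm up. It ends with its front edge on the gauge, its -y edge on the fence.
- panel_front_fence (a point): The panel's leading corner on the fence side (its x = +75, y = -65 mm from the centre), half-way up. Flush means within 2.5 mm of the gauge face and within 2.5 mm of the fence face.
- panel_front_near (a point): The panel's leading corner on the open side (x = +75, y = +65 mm from the centre), half-way up. Flush means within 2.5 mm of the gauge face.
- panel_rear_fence (a point): The panel's trailing corner on the fence side (x = -75, y = -65 mm from the centre), half-way up. Flush means within 2.5 mm of the fence face.
- clamp_bar (a joint): Angle of the clamp bar, 0 = level; starts raised 0.22 to 0.32 rad. Bar along trimmer y over the bed, 24 mm wide, centre at trimmer x = 155 mm; hinge along x at y = -105, height 22 mm, 0.5 N m of friction: it stays where left; 1 N on the grip moves it down. Its sprung rubber pad (90 to 155 mm from the hinge) meets the panel at about 0.015 rad and bottoms out near -0.03.
- clamp_grip (a point): Top centre of the black grip (32 x 46 mm, 16 thick) at the bar's free end, 259 mm from the hinge axis and 17.5 mm above it when level (then 39.5 mm above the bench). Press down here: 5 to 8 N, felt as the pad's spring gives, leaves the bar bearing on the panel when let go; over 25 N on the bar is too much. Axes of the bar.
- strip: a loose MDF offcut strip, 26 x 130 x 8 mm, lying on the bed beyond the gauge; leave alone
- tape_roll: a roll of tape, 68 mm across, 24 mm high, on the bench on the robot's side of the trimmer; leave alone
- corner_sample: an L-shaped frame-moulding corner sample, arms 110 mm, 22 mm high, on the bench on the fence side; origin at its outer corner; leave alone
- point_driver: a grey hand stapler-like point driver, 150 mm long, 60 mm high, on the bench on the robot's side of the panel; leave alone
- glue: a white glue bottle, 52 mm across, 140 mm high, standing on the bench beyond the far end of the bed; leave alone
- screwdriver: a screwdriver lying on the bench to the robot's right; leave alone
- try_square: a small try square lying flat on the bench to the robot's left; leave alone

How it is judged:
On the way, in this order (a step that is already met when the one before it is completed fails the run):
1. the panel is up on the bed and pressed against the back gauge with more than 5 N (the gauge being solid on its stop) (contact force between panel and gauge above 5 N and z of panel_mid in the frame of trimmer above 0.016 m), for 0.3 s.
2. with the panel flush against gauge and fence (within 2.5 mm), the clamp bar is pressed down on it with more than 2 N (x of each of panel_front_fence, panel_front_near in the frame of gauge above -0.0025 m and y of each of panel_front_fence, panel_rear_fence in the frame of fence below -0.0675 m and z of panel_mid in the frame of trimmer between 0.016 and 0.0205 m and angle between panel_mid's own z axis and vertical below 0.03 rad and contact force between clamp_bar and panel above 2 N), for 0.1 s.
At the end, for the whole second after the job is handed in: The panel lies flat and still on the bed, both leading corners within 2.5 mm of the gauge's face and both fence-side corners within 2.5 mm of the fence's face, with the clamp bar left down so that its pad bears on the panel with more than 2 N (all of step 2 and linear speed of panel below 0.01 m/s); the robot touches nothing.
It fails at once if the panel is rammed against the gauge with more than 15 N (contact force between panel and gauge above 15 N).
It fails at once if the panel is rammed against the fence with more than 15 N (contact force between panel and fence above 15 N).
It fails at once if the clamp bar is leant on with more than 25 N (contact force between the fingers and clamp_bar above 25 N).
It fails at once if something else on the bench is shifted by more than 20 mm (distance of any of strip, tape_roll, corner_sample, point_driver, glue, screwdriver, try_square from where it was at the start of the episode above 0.02 m).
It also fails if it takes over 72 s, if anything falls off the work surface, if the arm or the gripper's body presses on something with over 40 N, if the wrist force passes 120 N, or if a joint passes its speed limit or range.

ROBOT

A 7-joint arm with a two-finger parallel gripper is mounted at the origin on the work surface. World frame = base frame: x ahead of the robot, y to its left, z up, the work surface at z = 0. Lengths are in m, angles in rad, forces in N, time in s.
With the tool pointing down it reaches from about 0.425 to 0.875 m from the base axis. Payload 4.7 kg.
Tool frame: the origin (TCP) lies at the very end of the fingers, on their centre line; the grasp point (between the pads) lies 19 mm behind it; z points along the fingers, y is the direction in which the jaws open and shut (so a half turn about z gives the same grasp; the last joint's range is limited). The gripper opens to 87 mm and grips with 3 to 60 N. Pads are 19 mm wide; open, the fingers measure 117 mm over their backs; the gripper's body (75 mm by 190 mm) begins 51 mm behind the grasp point.
Start: joints at [-1.194, 0.321, -0.07, 1.45, 0.023, 1.371, -0.057], TCP at [0.231, 0.608, 0.223] pointing down, gripper open.
Joint ranges: [-2.86, 2.86], [-0.3, 2.09], [-1.38, 1.24], [0.06, 2.45], [-1.56, 4.7], [0.09, 2.05], [-2.69, 2.69]. Speed limits (rad/s): [2.57, 2.57, 3.14, 3.14, 3.14, 3.14, 3.14].

INTERFACE

Orientations are given as a rotation vector (axis times angle).
In Python, from bench import ctrl, get_image, camera_info gives the robot as it stands.
- The arm moves only by the tool carry_out, never from a script. Its argument "commands" is a list of rows, each an object of numbers: "tx", "ty", "tz": the shift along the tool's x, y, z in m; "rx", "ry", "rz": the turn, a rotation vector about the tool's x, y, z in rad; "jaw": the opening, from 0 (shut) to 1 (fully open). In form: [{"tx": .., "ty": .., "tz": .., "rx": .., "ry": .., "rz": .., "jaw": ..}, ...]. A call has 1 to 12 rows; each row is the pose to reach, as a shift and turn from the pose commanded when the call began, along the tool's axes at that moment; what a row does not reach only later rows make up. A row lasts 1/8 s, in which the tool goes at most 62.5 mm and 10.7 degrees, less where a joint would pass 70% of its speed; a pose out of reach is approached as far as the arm can. A call with a gripper value outside its range is refused whole. The fingers move at their own pace and stop on an object; "grip_force" is the grip in N (left out, the last holds). Time passes only in rows, so rows that repeat a pose let the fingers close. It gives the time, the measured TCP pose, the force and the opening at its end, in the units of the state.
- ctrl.get_state(): the state, without advancing time (a new reading comes with each control period).
- get_image(name): name is "scene" or "top" or "wrist"; returns the picture (384x512x3 uint8, red, green, blue); there is no depth.
- camera_info(name): a dict with "intrinsics" (3x3 intrinsics, pixels), "k1" (the pictures are not rectified: a ray, as slopes to the right and down, at radius r is drawn at 1 + k1 r^2 times it, then the intrinsics apply), "R" (3x3) and "t" (3): a world point X has camera coordinates R X + t. Camera axes: x right, y down, z forward; pixel columns grow to the right and rows downward; lengths in m; the calibration is good to about 2 mm. A picture is of the moment at which its call begins: read the wrist's pose just before it. camera_info takes no time and is no camera call; for the wrist camera it gives the pose at the moment of the call.
- ctrl.close_job(): hands the job in, once; it reports no verdict.
The state is a dict: "time": time; "joint_positions": joint angles; "qd": joint speeds; "joint_torque": joint torques, N m; "position": TCP position; "tool_rot": TCP orientation; "ft_force": force on the tool from outside, world axes, zero at the start; "torque": the same for the moment, N m; "grip_width": opening from 0.0 (shut) to 1.0 (fully open).
Only numpy, scipy, OpenCV 4.12 (cv2) and the standard library are available. Lean on these libraries where they do the work, as an engineer would, in place of code of your own. Each camera call takes 0.05 s, during which the arm holds its last target.

## Working session

There is one attempt and no reset: what is moved stays moved. The work goes in short steps, Python scripts to look and compute and a tool call to move; the robot and the scene stay as the last step left them, time stands still between calls to the robot, and variables do not carry over. Pictures are saved under pics/ and viewed, and the job is handed in when it is done.

Besides the shell and the picture viewer there is one more tool, called after "Emit:" by a JSON object that holds its "method" and its "body", one argument or row to a line. carry_out: Moves the arm, as the interface text tells. Its arguments: {"type":"object","properties":{"commands":{"type":"array"},"grip_force":{"type":"number"}},"required":["commands"]}

```bash
mkdir -p pics; ls; python3 - <<'E'
from bench import ctrl,get_image,camera_info
import cv2
print(ctrl.get_state())
for n in ["scene","top","wrist"]:
    print(n,camera_info(n))
for n in ["scene","top"]:
    im=get_image(n); cv2.imwrite(f"pics/{n}0.png",im[:,:,::-1])
E
```

```text
pics
{'time': 0.0, 'joint_positions': array([-1.19389762,  0.32183335, -0.07006937,  1.45166139,  0.02264217,
        1.37080314, -0.05689697]), 'qd': array([ 0.00040936,  0.00017928,  0.00145537, -0.00023137,  0.00013441,
       -0.00083414, -0.00019937]), 'joint_torque': array([ 4.82808025e-05, -4.91281736e+01, -4.03738786e-01, -3.12536788e+01,
       -6.39250455e-02,  4.34551982e-02,  1.73414060e-04]), 'position': array([0.23055477, 0.60714902, 0.22146152]), 'tool_rot': array([-5.66683718e-01, -3.08985223e+00,  2.99691610e-03]), 'ft_force': array([ 0.37675697, -0.58551419, -0.0467053 ]), 'torque': array([-0.04258681, -0.01899953,  0.0190733 ]), 'grip_width': 0.9984161778078451}
scene {'intrinsics': array([[487.8549269 ,   0.        , 258.70036578],
       [  0.        , 487.8549269 , 187.94053154],
       [  0.        ,   0.        ,   1.        ]]), 'k1': -0.021249626697441393, 'R': array([[-0.48759704,  0.8727794 ,  0.02247758],
       [ 0.53673075,  0.31996322, -0.78073276],
       [-0.68859947, -0.36861857, -0.62446066]]), 't': array([ 0.24513783, -0.26597015,  2.01314491])}
top {'intrinsics': array([[365.98372911,   0.        , 258.6750841 ],
       [  0.        , 365.98372911, 196.07468856],
       [  0.        ,   0.        ,   1.        ]]), 'k1': -0.10145396823612228, 'R': array([[-0.023729  , -0.99970634,  0.0049158 ],
       [-0.98564738,  0.02257263, -0.16730127],
       [ 0.16714118, -0.00881514, -0.98589356]]), 't': array([0.02553962, 0.58216825, 1.0832517 ])}
wrist {'intrinsics': array([[344.50822846,   0.        , 255.15581402],
       [  0.        , 344.50822846, 190.54341972],
       [  0.        ,   0.        ,   1.        ]]), 'k1': -0.07756551111674642, 'R': array([[ 0.35512024,  0.93481809, -0.0021791 ],
       [ 0.90773609, -0.34427336,  0.23977292],
       [ 0.22339386, -0.08712626, -0.97082655]]), 't': array([-0.64930954, -0.03031614,  0.38972428])}
```

View pics/scene0.png

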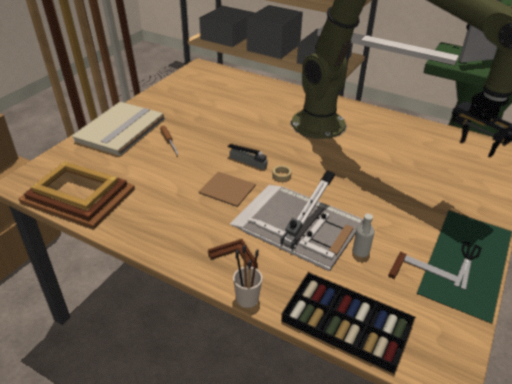

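View pics/top0.png

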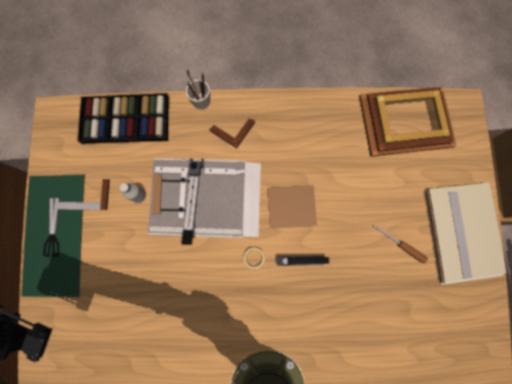

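```bash
python3 - <<'E'
import cv2
im=cv2.imread("pics/top0.png"); 
c=im[60:300,100:420]; cv2.imwrite("pics/top0c.png",cv2.resize(c,(800,600),interpolation=cv2.INTER_CUBIC))
E
```

```text
(no output)
```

View pics/top0c.png

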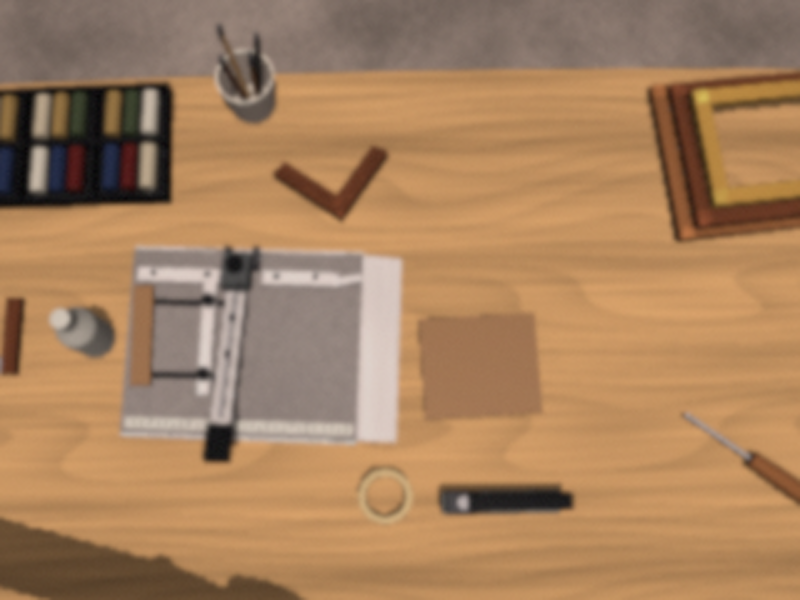

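The top view shows the feed running along image-left (world +y), with the fence on the far side. The panel is at about (291,206) full-picture and the trimmer spans columns 150-260. I'll turn these into positions.

```bash
cat > h.py <<'E'
import numpy as np, cv2
from bench import ctrl,get_image,camera_info
from scipy.spatial.transform import Rotation as Ro
from scipy.optimize import least_squares
def proj(ci,X):
    X=np.atleast_2d(X); c=X@ci["R"].T+ci["t"]; s=c[:,:2]/c[:,2:]; r2=(s**2).sum(1,keepdims=True)
    s=s*(1+ci["k1"]*r2); K=ci["intrinsics"]; return s*[K[0,0],K[1,1]]+K[:2,2]
def unproj(ci,uv,z):
    K=np.array(ci["intrinsics"]); out=[]
    for p in np.atleast_2d(uv):
        d=(p-K[:2,2])/[K[0,0],K[1,1]]; s=d.copy()
        for _ in range(20): s=d/(1+ci["k1"]*(s@s))
        R=ci["R"]; o=-R.T@ci["t"]; w=R.T@np.array([s[0],s[1],1]); out.append(o+w*(z-o[2])/w[2])
    return np.array(out)
def T2W(p,P):  # p=(x,y,phi) trimmer pose; P trimmer coords
    P=np.atleast_2d(P).astype(float); c,s=np.cos(p[2]),np.sin(p[2])
    return np.c_[p[0]+c*P[:,0]-s*P[:,1], p[1]+s*P[:,0]+c*P[:,1], P[:,2]]
def W2T(p,X):
    X=np.atleast_2d(X).astype(float); c,s=np.cos(p[2]),np.sin(p[2]); d=X[:,:2]-p[:2]
    return np.c_[c*d[:,0]+s*d[:,1], -s*d[:,0]+c*d[:,1], X[:,2]]
def fit(ci,uv,P,p0=(0.7,0,np.pi/2)):
    f=lambda p:(proj(ci,T2W(p,P))-uv).ravel()
    r=least_squares(f,p0,loss="soft_l1"); return r.x,f(r.x)
E
python3 - <<'E'
from h import *
ci=camera_info("top")
uvc=np.array([[403,257],[398,443],[363,253],[357,440],[135,247],[121,436]],float)
uv=(uvc+.5)/2.5-.5+[100,60]
P=np.array([[-50,-115,0],[-50,125,0],[0,-115,14],[0,125,14],[300,-115,14],[300,125,14]])/1000
p,r=fit(ci,uv,P); print(p,np.degrees(p[2]),r.round(1))
f=lambda l,z:unproj(ci,(np.array(l,float)+.5)/2.5-.5+[100,60],z)
pan=f([[419,320],[424,418],[541,411],[534,314]],.008); print("panel",pan.round(4),W2T(p,pan).round(4),W2T(p,pan).mean(0))
print("gauge",W2T(p,f([[212,280],[210,395]],.026)).round(4))
print("grip",W2T(p,f([[217,442]],.1)).round(4))
print("tape",f([[385,494]],.012),"driver",f([[440,500],[572,500]],.03))
w=camera_info("wrist");st=ctrl.get_state();Rt=Ro.from_rotvec(st["tool_rot"]).as_matrix()
print("cam in tool",Rt.T@(-w["R"].T@w["t"]-st["position"]),"\n",Rt.round(3),"\n",(w["R"]@Rt).round(3))
E
```

```text
[0.58877384 0.0583787  1.52247479] 87.23138002686076 [-0.4  0.4 -0.2 -0.6  0.3  0.5  0.3 -0.1 -0.1  0.9  0.1 -1.2]
panel [[ 0.6163 -0.0168  0.008 ]
 [ 0.4899 -0.0197  0.008 ]
 [ 0.4951 -0.1687  0.008 ]
 [ 0.6208 -0.1658  0.008 ]] [[-0.0738 -0.0311  0.008 ]
 [-0.0827  0.095   0.008 ]
 [-0.2314  0.0826  0.008 ]
 [-0.2224 -0.0429  0.008 ]] [-0.15257566  0.02593216  0.008     ]
gauge [[ 0.1929 -0.0732  0.026 ]
 [ 0.1868  0.0748  0.026 ]]
grip [[0.1604 0.1372 0.1   ]]
tape [[0.39575174 0.03172168 0.012     ]] driver [[ 0.38677707 -0.03571089  0.03      ]
 [ 0.38222355 -0.19846414  0.03      ]]
cam in tool [ 0.06388109  0.00040546 -0.16275938] 
 [[-0.935  0.355 -0.001]
 [ 0.355  0.935 -0.002]
 [-0.    -0.002 -1.   ]] 
 [[-0.     1.     0.   ]
 [-0.971 -0.    -0.24 ]
 [-0.24  -0.     0.971]]
```

The panel is about 4.6° off the feed and 31 mm too far out. I'll move over the trimmer for a closer wrist view.

```bash
cat >> h.py <<'E'
TP=np.array([0.58877384,0.0583787,1.52247479])
try: TP=np.load("tp.npy")
except Exception: pass
def goal(x,y,z,dyaw=0,show=True):
    st=ctrl.get_state(); Rt=Ro.from_rotvec(st["tool_rot"]).as_matrix()
    g=T2W(TP,[x,y,z])[0]; ph=TP[2]+dyaw
    Rg=np.array([[np.cos(ph),np.sin(ph),0],[np.sin(ph),-np.cos(ph),0],[0,0,-1.]])
    d=Rt.T@(g-st["position"]); rv=Ro.from_matrix(Rt.T@Rg).as_rotvec()
    print("t",d.round(4),"r",rv.round(4),"world",g.round(3))
def where():
    st=ctrl.get_state(); Rt=Ro.from_rotvec(st["tool_rot"]).as_matrix(); c,s=np.cos(TP[2]),np.sin(TP[2])
    f=st["ft_force"]
    print("t=%.2f"%st["time"],"TCP trimmer mm",(W2T(TP,st["position"])[0]*1e3).round(1),"yaw",np.degrees(np.arctan2(Rt[1,0],Rt[0,0])-TP[2]).round(2),
      "F trimmer",[round(c*f[0]+s*f[1],2),round(-s*f[0]+c*f[1],2),round(f[2],2)],"jaw",round(st["grip_width"],3))
def snap(name,cam,crop=None,k=1.5):
    ci=camera_info(cam); im=get_image(cam)[:,:,::-1]; cv2.imwrite(f"pics/{name}_raw.png",im)
    import pickle; pickle.dump(ci,open(f"pics/{name}.pkl","wb"))
    if crop: im=im[crop[1]:crop[3],crop[0]:crop[2]]
    cv2.imwrite(f"pics/{name}.png",cv2.resize(im,None,fx=k,fy=k,interpolation=cv2.INTER_CUBIC))
E
python3 - <<'E'
from h import *
where(); goal(0.3,0.08,0.25); goal(0.03,0.0,0.25)
E
```

```text
t=0.10 TCP trimmer mm [530.9 384.3 221.6] yaw 71.98 F trimmer [np.float64(1.2), np.float64(0.15), np.float64(-0.0)] jaw 1.001
t [-0.3608 -0.1255 -0.0282] r [-1.4000e-03  1.2000e-03  1.2564e+00] world [0.523 0.362 0.25 ]
t [-0.5204 -0.3575 -0.0278] r [-1.4000e-03  1.2000e-03  1.2564e+00] world [0.59  0.088 0.25 ]
```

Emit:
{"method": "carry_out", "body": {
  "commands": [
    {"tx":-0.36,"ty":-0.125,"tz":-0.028,"rz":0.6},
    {"tx":-0.36,"ty":-0.125,"tz":-0.028,"rz":0.6},
    {"tx":-0.36,"ty":-0.125,"tz":-0.028,"rz":0.6},
    {"tx":-0.36,"ty":-0.125,"tz":-0.028,"rz":0.9},
    {"tx":-0.36,"ty":-0.125,"tz":-0.028,"rz":0.9},
    {"tx":-0.36,"ty":-0.125,"tz":-0.028,"rz":1.1},
    {"tx":-0.52,"ty":-0.357,"tz":-0.028,"rz":1.256},
    {"tx":-0.52,"ty":-0.357,"tz":-0.028,"rz":1.256},
    {"tx":-0.52,"ty":-0.357,"tz":-0.028,"rz":1.256},
    {"tx":-0.52,"ty":-0.357,"tz":-0.028,"rz":1.256},
    {"tx":-0.52,"ty":-0.357,"tz":-0.028,"rz":1.256},
    {"tx":-0.52,"ty":-0.357,"tz":-0.028,"rz":1.256}
  ]
}}

```text
invalid input
```

```bash
python3 - <<'E'
from h import *
where(); snap("w1","wrist"); where()
E
```

```text
t=0.10 TCP trimmer mm [530.9 384.3 221.6] yaw 71.98 F trimmer [np.float64(1.2), np.float64(0.15), np.float64(-0.0)] jaw 1.001
t=0.15 TCP trimmer mm [531.  384.3 221.7] yaw 71.98 F trimmer [np.float64(0.24), np.float64(-0.16), np.float64(0.03)] jaw 1.0
```

View pics/w1.png

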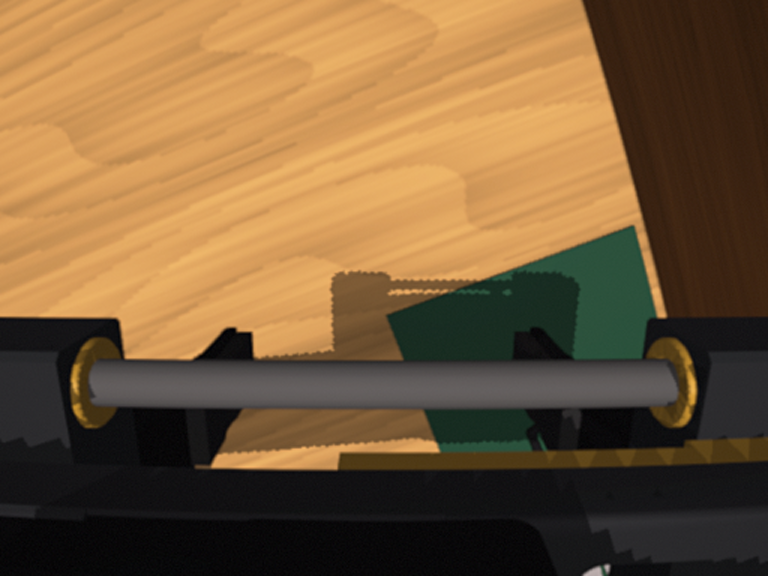

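The wrist view shows only the table and mat, and the lower half is blocked by the gripper. The move was refused, so I'll fill in every field.

Emit:
{"method": "carry_out", "body": {
  "commands": [
    {"tx":-0.36,"ty":-0.125,"tz":-0.028,"rx":0,"ry":0,"rz":0.6,"jaw":1},
    {"tx":-0.36,"ty":-0.125,"tz":-0.028,"rx":0,"ry":0,"rz":0.6,"jaw":1},
    {"tx":-0.36,"ty":-0.125,"tz":-0.028,"rx":0,"ry":0,"rz":0.6,"jaw":1},
    {"tx":-0.36,"ty":-0.125,"tz":-0.028,"rx":0,"ry":0,"rz":0.9,"jaw":1},
    {"tx":-0.36,"ty":-0.125,"tz":-0.028,"rx":0,"ry":0,"rz":0.9,"jaw":1},
    {"tx":-0.36,"ty":-0.125,"tz":-0.028,"rx":0,"ry":0,"rz":1.1,"jaw":1},
    {"tx":-0.52,"ty":-0.357,"tz":-0.028,"rx":0,"ry":0,"rz":1.256,"jaw":1},
    {"tx":-0.52,"ty":-0.357,"tz":-0.028,"rx":0,"ry":0,"rz":1.256,"jaw":1},
    {"tx":-0.52,"ty":-0.357,"tz":-0.028,"rx":0,"ry":0,"rz":1.256,"jaw":1},
    {"tx":-0.52,"ty":-0.357,"tz":-0.028,"rx":0,"ry":0,"rz":1.256,"jaw":1},
    {"tx":-0.52,"ty":-0.357,"tz":-0.028,"rx":0,"ry":0,"rz":1.256,"jaw":1},
    {"tx":-0.52,"ty":-0.357,"tz":-0.028,"rx":0,"ry":0,"rz":1.256,"jaw":1}
  ]
}}

```text
time: 1.65
position: [0.5907, 0.0843, 0.2506]
tool_rot: [2.281, 2.158, -0.001]
ft_force: [-0.2, 0.8, 0.0]
grip_width: 1.002
```

```bash
python3 - <<'E'
from h import *
where(); goal(-.09,0.005,.25)
E
```

```text
t=1.65 TCP trimmer mm [ 26.   -0.7 250.6] yaw -0.42 F trimmer [np.float64(0.78), np.float64(0.19), np.float64(0.03)] jaw 1.002
t [-0.116  -0.0049  0.0008] r [ 0.0004  0.0017 -0.0073] world [ 0.579 -0.031  0.25 ]
```

Emit:
{"method": "carry_out", "body": {
  "commands": [
    {"tx":-0.06,"ty":-0.005,"tz":0,"rx":0,"ry":0,"rz":0,"jaw":1},
    {"tx":-0.112,"ty":-0.005,"tz":0,"rx":0,"ry":0,"rz":0,"jaw":1},
    {"tx":-0.112,"ty":-0.005,"tz":0,"rx":0,"ry":0,"rz":0,"jaw":1},
    {"tx":-0.112,"ty":-0.005,"tz":0,"rx":0,"ry":0,"rz":0,"jaw":1}
  ]
}}

```text
time: 2.15
position: [0.5798, -0.0202, 0.2503]
tool_rot: [-2.271, -2.169, -0.001]
ft_force: [-0.0, 0.2, -0.5]
grip_width: 0.998
```

```bash
python3 - <<'E'
from h import *
where(); snap("w2","wrist"); where(); goal(-.26,0.022,.1)
E
```

```text
t=2.15 TCP trimmer mm [-79.    5.2 250.3] yaw 0.12 F trimmer [np.float64(0.21), np.float64(0.01), np.float64(-0.53)] jaw 0.998
t=2.20 TCP trimmer mm [-78.3   5.1 250.2] yaw 0.2 F trimmer [np.float64(0.49), np.float64(0.25), np.float64(-0.43)] jaw 1.0
t [-0.1818 -0.0174  0.15  ] r [-0.0005 -0.0012  0.0035] world [ 0.554 -0.2    0.1  ]
```

View pics/w2.png

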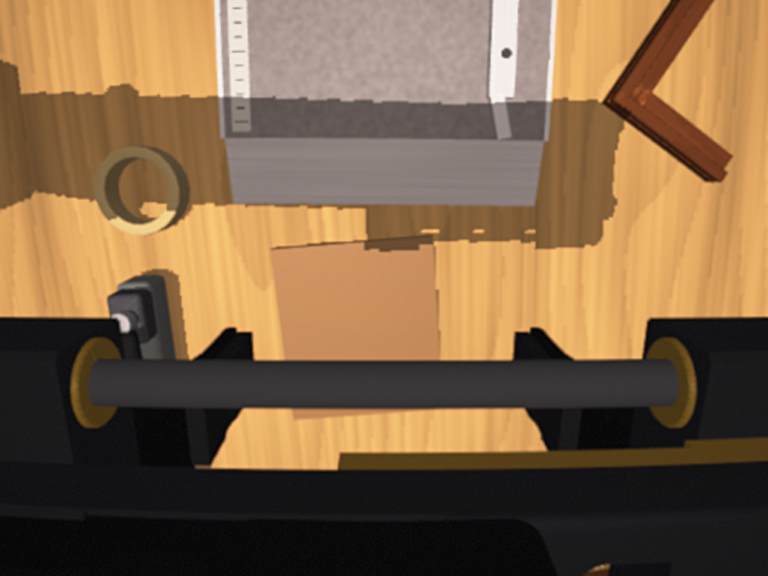

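The wrist view shows the ramp foot at (232,205)-(533,206), the crest at (226,139)-(546,139), and the fence bend at (489,97). The panel's front edge runs from (272,248) to (434,240). I'll refit from these.

```bash
python3 - <<'E'
from h import *
import pickle
im=cv2.imread("pics/w2_raw.png")
cv2.imwrite("pics/w2a.png",cv2.resize(im[0:180,130:390],(780,540),interpolation=cv2.INTER_CUBIC))
E
```

```text
(no output)
```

View pics/w2a.png

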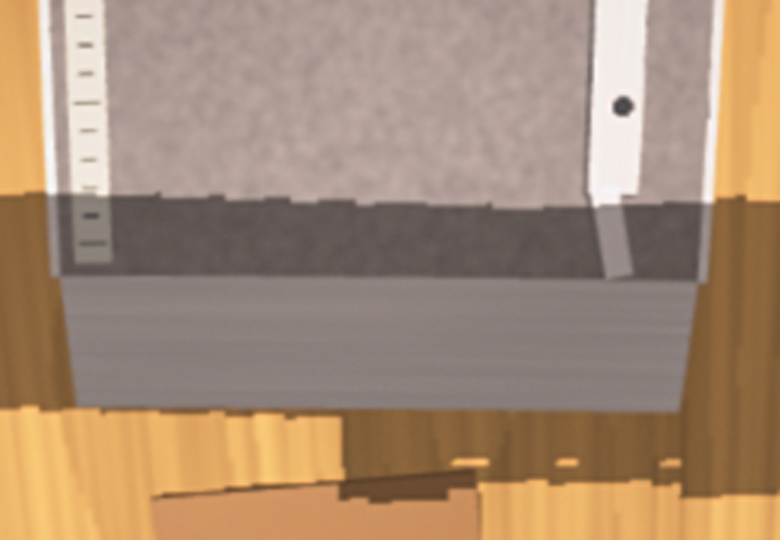

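```bash
python3 - <<'E'
from h import *
import pickle
ci=pickle.load(open("pics/w2.pkl","rb"))
uv=(np.array([[76,405],[680,410],[60,276],[697,281],[591,192],[606,276]],float)+.5)/3-.5+[130,0]
P=np.array([[-50,125,0],[-50,-115,0],[0,125,14],[0,-115,14],[30,-70,24],[1,-77,24]])/1000
p,r=fit(ci,uv[:5],P[:5],TP); print(p,np.degrees(p[2]),r.round(1)); print("old",TP)
np.save("tp.npy",p)
q=(np.array([[272,248],[434,240],[438,358],[293,418]],float)+.5)/1.5-.5
print(W2T(p,unproj(ci,q,.008)).round(4))
q=(np.array([[135,190]],float)+.5)/1.5-.5; print("tape",unproj(ci,q,.02))
E
python3 - <<'E'
from h import *
where(); goal(-.265,0.02,.1);goal(-.265,.02,.004)
E
```

```text
[0.59081051 0.06034252 1.51588665] 86.85390749291489 [ 0.6  0.1 -0.5  0.2  0.3 -0.3  0.3 -0.1 -0.8 -0. ]
old [0.58877384 0.0583787  1.52247479]
[[-0.0853  0.0938  0.008 ]
 [-0.0779 -0.0348  0.008 ]
 [-0.1774 -0.0414  0.008 ]
 [-0.2344  0.0823  0.008 ]]
tape [[0.39340206 0.03238337 0.02      ]]
t=2.20 TCP trimmer mm [-80.4   6.6 250.2] yaw 0.58 F trimmer [np.float64(0.49), np.float64(0.25), np.float64(-0.43)] jaw 1.0
t [-0.1846 -0.0152  0.15  ] r [-0.0005 -0.0012  0.0101] world [ 0.556 -0.203  0.1  ]
t [-0.1847 -0.0152  0.246 ] r [-0.0005 -0.0012  0.0101] world [ 0.556 -0.203  0.004]
```

Emit:
{"method": "carry_out", "body": {
  "commands": [
    {"tx":-0.06,"ty":-0.015,"tz":0.0,"rx":0,"ry":0,"rz":0.01,"jaw":0.85},
    {"tx":-0.12,"ty":-0.015,"tz":0.02,"rx":0,"ry":0,"rz":0.01,"jaw":0.85},
    {"tx":-0.18,"ty":-0.015,"tz":0.05,"rx":0,"ry":0,"rz":0.01,"jaw":0.85},
    {"tx":-0.185,"ty":-0.015,"tz":0.11,"rx":0,"ry":0,"rz":0.01,"jaw":0.85},
    {"tx":-0.185,"ty":-0.015,"tz":0.17,"rx":0,"ry":0,"rz":0.01,"jaw":0.85},
    {"tx":-0.185,"ty":-0.015,"tz":0.22,"rx":0,"ry":0,"rz":0.01,"jaw":0.85},
    {"tx":-0.185,"ty":-0.015,"tz":0.236,"rx":0,"ry":0,"rz":0.01,"jaw":0.85},
    {"tx":-0.185,"ty":-0.015,"tz":0.24,"rx":0,"ry":0,"rz":0.01,"jaw":0.85},
    {"tx":-0.185,"ty":-0.015,"tz":0.24,"rx":0,"ry":0,"rz":0.01,"jaw":0.85}
  ]
}}

```text
time: 3.32
position: [0.5577, -0.2063, 0.0124]
tool_rot: [2.282, 2.155, 0.003]
ft_force: [-0.7, -0.3, -0.2]
grip_width: 0.853
```

```bash
python3 - <<'E'
from h import *
where(); snap("w3","wrist",None,1.2); goal(-.15,.02,.003)
E
```

```text
t=3.33 TCP trimmer mm [-268.1   18.4   12.4] yaw -0.13 F trimmer [np.float64(-0.38), np.float64(0.65), np.float64(-0.19)] jaw 0.853
t [ 0.1183 -0.002   0.0096] r [ 0.0037  0.0003 -0.0026] world [ 0.563 -0.088  0.003]
```

View pics/w3.png

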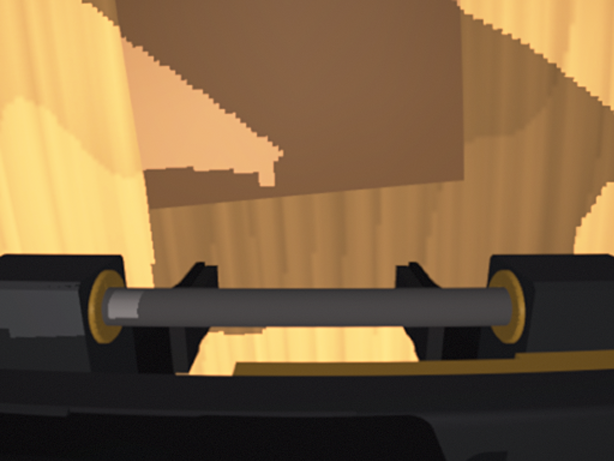

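Fingers are spread 20 mm behind the panel's rear edge. Lowering and pushing.

Emit:
{"method": "carry_out", "body": {
  "commands": [
    {"tx":0.0,"ty":0,"tz":0.009,"rx":0.003,"ry":0,"rz":0,"jaw":0.85},
    {"tx":0.01,"ty":0,"tz":0.009,"rx":0.003,"ry":0,"rz":0,"jaw":0.85},
    {"tx":0.02,"ty":0,"tz":0.009,"rx":0.003,"ry":0,"rz":0,"jaw":0.85},
    {"tx":0.03,"ty":0,"tz":0.009,"rx":0.003,"ry":0,"rz":0,"jaw":0.85},
    {"tx":0.04,"ty":0,"tz":0.009,"rx":0.003,"ry":0,"rz":0,"jaw":0.85},
    {"tx":0.05,"ty":0,"tz":0.009,"rx":0.003,"ry":0,"rz":0,"jaw":0.85}
  ]
}}

```text
time: 4.12
position: [0.559, -0.1557, 0.0017]
tool_rot: [-2.283, -2.155, 0.003]
ft_force: [0.1, -0.3, -0.1]
grip_width: 0.853
```

```bash
python3 - <<'E'
from h import *
where(); snap("w4","wrist",None,1.2); goal(-.12,.02,.003)
E
```

```text
t=4.12 TCP trimmer mm [-217.4   20.     1.7] yaw -0.16 F trimmer [np.float64(-0.26), np.float64(-0.07), np.float64(-0.08)] jaw 0.853
t [ 0.0956 -0.0004 -0.0013] r [-0.0029 -0.0013 -0.0013] world [ 0.564 -0.058  0.003]
```

View pics/w4.png

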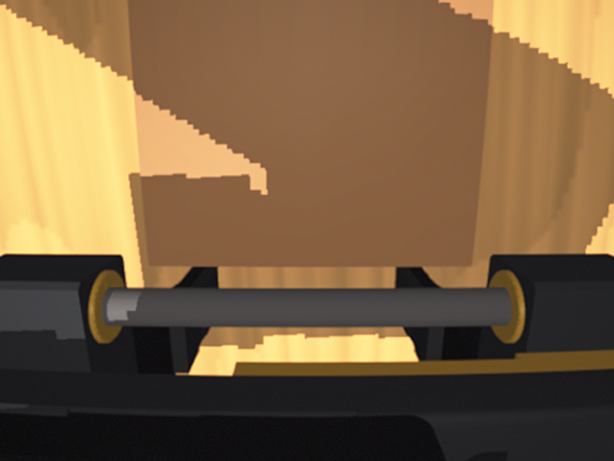

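The panel is now square on both fingers, with its rear edge at row 265. Next, push up the ramp.

Emit:
{"method": "carry_out", "body": {
  "commands": [
    {"tx":0.01,"ty":0,"tz":-0.001,"rx":0,"ry":0,"rz":0,"jaw":0.85},
    {"tx":0.02,"ty":0,"tz":-0.001,"rx":0,"ry":0,"rz":0,"jaw":0.85},
    {"tx":0.03,"ty":0,"tz":-0.001,"rx":0,"ry":0,"rz":0,"jaw":0.85},
    {"tx":0.04,"ty":0,"tz":-0.001,"rx":0,"ry":0,"rz":0,"jaw":0.85},
    {"tx":0.05,"ty":0,"tz":-0.001,"rx":0,"ry":0,"rz":0,"jaw":0.85},
    {"tx":0.06,"ty":0,"tz":-0.001,"rx":0,"ry":0,"rz":0,"jaw":0.85},
    {"tx":0.07,"ty":0,"tz":-0.001,"rx":0,"ry":0,"rz":0,"jaw":0.85}
  ]
}}

```text
time: 5.05
position: [0.563, -0.0858, 0.0026]
tool_rot: [-2.283, -2.155, 0.003]
ft_force: [0.2, -0.3, 0.4]
grip_width: 0.849
```

```bash
python3 - <<'E'
from h import *
where(); snap("w5","wrist",None,1.2); goal(-.08,.02,.003)
E
```

```text
t=5.05 TCP trimmer mm [-147.4   19.8    2.6] yaw -0.17 F trimmer [np.float64(-0.27), np.float64(-0.18), np.float64(0.43)] jaw 0.849
t [ 0.0655 -0.0004 -0.0004] r [-0.0031 -0.0014 -0.0013] world [ 0.566 -0.018  0.003]
```

View pics/w5.png

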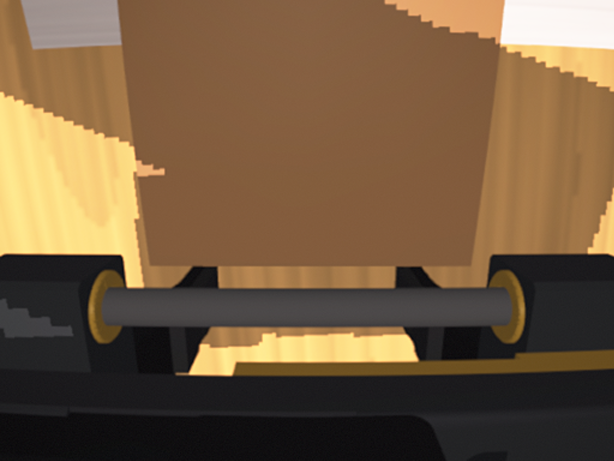

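The panel is still square and climbing the ramp. Pushing on until it tips level.

Emit:
{"method": "carry_out", "body": {
  "commands": [
    {"tx":0.01,"ty":0,"tz":0,"rx":0,"ry":0,"rz":0,"jaw":0.85},
    {"tx":0.02,"ty":0,"tz":0,"rx":0,"ry":0,"rz":0,"jaw":0.85},
    {"tx":0.03,"ty":0,"tz":0,"rx":0,"ry":0,"rz":0,"jaw":0.85},
    {"tx":0.04,"ty":0,"tz":0,"rx":0,"ry":0,"rz":0,"jaw":0.85},
    {"tx":0.05,"ty":0,"tz":0,"rx":0,"ry":0,"rz":0,"jaw":0.85},
    {"tx":0.06,"ty":0,"tz":0,"rx":0,"ry":0,"rz":0,"jaw":0.85},
    {"tx":0.07,"ty":0,"tz":0,"rx":0,"ry":0,"rz":0,"jaw":0.85},
    {"tx":0.072,"ty":0,"tz":0,"rx":0,"ry":0,"rz":0,"jaw":0.85}
  ]
}}

```text
time: 6.1
position: [0.5672, -0.0135, 0.0026]
tool_rot: [-2.282, -2.156, 0.003]
ft_force: [0.6, -1.7, 0.4]
grip_width: 0.848
```

```bash
python3 - <<'E'
from h import *
where(); snap("w6","wrist",None,1.2); goal(-.05,.02,.017)
E
```

```text
t=6.10 TCP trimmer mm [-75.   19.5   2.6] yaw -0.1 F trimmer [np.float64(-1.65), np.float64(-0.7), np.float64(0.39)] jaw 0.848
t [ 0.0253 -0.0006 -0.0144] r [-0.0029 -0.0003 -0.002 ] world [0.568 0.012 0.017]
```

View pics/w6.png

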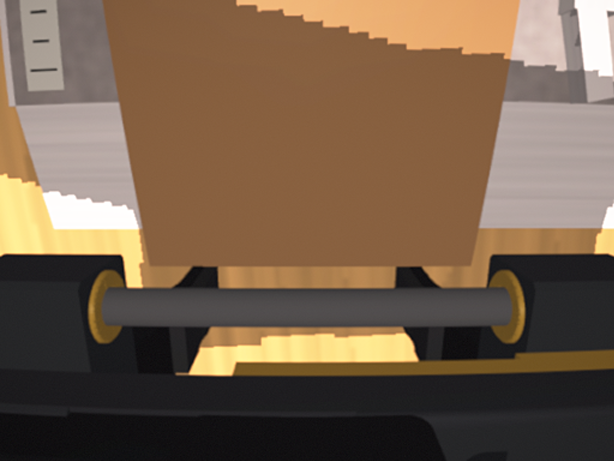

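Emit:
{"method": "carry_out", "body": {
  "commands": [
    {"tx":-0.005,"ty":0,"tz":0,"rx":0,"ry":0,"rz":0,"jaw":0.85},
    {"tx":-0.005,"ty":0,"tz":0,"rx":0,"ry":0,"rz":0,"jaw":0.85},
    {"tx":-0.005,"ty":0,"tz":0,"rx":0,"ry":0,"rz":0,"jaw":0.85}
  ]
}}

```text
time: 6.52
position: [0.5668, -0.02, 0.0026]
tool_rot: [-2.284, -2.154, 0.003]
ft_force: [-0.3, -0.3, -0.3]
grip_width: 0.85
```

```bash
python3 - <<'E'
from h import *
where(); snap("w7","wrist",None,1.2); ci=camera_info("wrist")
for z in (.008,.022): print(W2T(TP,unproj(ci,(np.array([[150,265],[470,265]])+.5)/1.2-.5,z)))
E
```

```text
t=6.53 TCP trimmer mm [-81.5  19.6   2.6] yaw -0.22 F trimmer [np.float64(-0.31), np.float64(0.26), np.float64(-0.26)] jaw 0.85
[[-0.07011685  0.08182337  0.008     ]
 [-0.07050656 -0.04806291  0.008     ]]
[[-0.06532936  0.07611655  0.022     ]
 [-0.0656844  -0.0422131   0.022     ]]
```

View pics/w7.png

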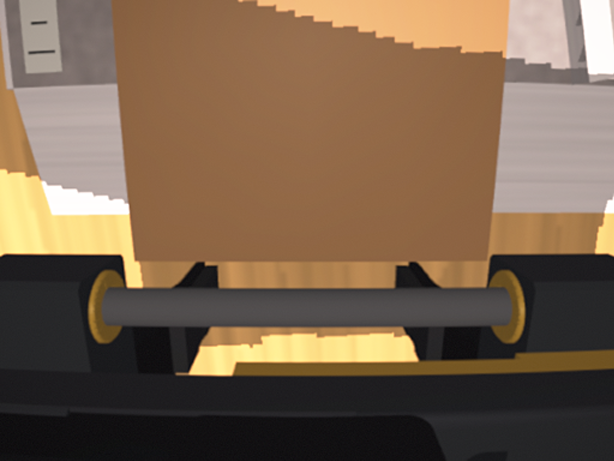

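It has tipped level; its rear edge now spans columns 134-490. I'll lift the fingers to bed height and push on.

Emit:
{"method": "carry_out", "body": {
  "commands": [
    {"tx":0,"ty":0,"tz":-0.0145,"rx":0,"ry":0,"rz":0,"jaw":0.85},
    {"tx":0,"ty":0,"tz":-0.0145,"rx":0,"ry":0,"rz":0,"jaw":0.85},
    {"tx":0.01,"ty":0,"tz":-0.0145,"rx":0,"ry":0,"rz":0,"jaw":0.85},
    {"tx":0.02,"ty":0,"tz":-0.0145,"rx":0,"ry":0,"rz":0,"jaw":0.85},
    {"tx":0.03,"ty":0,"tz":-0.0145,"rx":0,"ry":0,"rz":0,"jaw":0.85},
    {"tx":0.04,"ty":0,"tz":-0.0145,"rx":0,"ry":0,"rz":0,"jaw":0.85},
    {"tx":0.05,"ty":0,"tz":-0.0145,"rx":0,"ry":0,"rz":0,"jaw":0.85},
    {"tx":0.06,"ty":0,"tz":-0.0145,"rx":0,"ry":0,"rz":0,"jaw":0.85},
    {"tx":0.07,"ty":0,"tz":-0.0145,"rx":0,"ry":0,"rz":0,"jaw":0.85},
    {"tx":0.08,"ty":0,"tz":-0.0145,"rx":0,"ry":0,"rz":0,"jaw":0.85},
    {"tx":0.088,"ty":0,"tz":-0.0145,"rx":0,"ry":0,"rz":0,"jaw":0.85}
  ]
}}

```text
time: 7.95
position: [0.5719, 0.0691, 0.017]
tool_rot: [-2.283, -2.155, 0.003]
ft_force: [0.1, -0.1, 0.1]
grip_width: 0.851
```

```bash
python3 - <<'E'
from h import *
where(); snap("w8","wrist",None,1.2)
E
```

```text
t=7.95 TCP trimmer mm [ 7.7 19.4 17. ] yaw -0.15 F trimmer [np.float64(-0.08), np.float64(-0.14), np.float64(0.13)] jaw 0.851
```

View pics/w8.png

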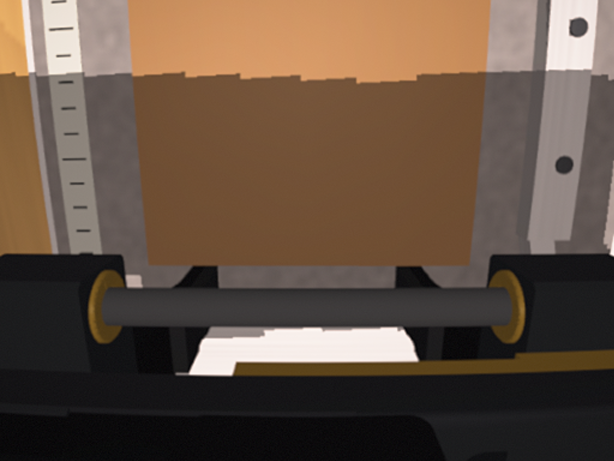

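The panel is level on the bed and square, with about a 22 mm gap to the fence (panel edge at column 470-490, fence at 535-545). I'll go round to its open side with closed fingers.

```bash
python3 - <<'E'
from h import *
goal(-.01,.02,.07); goal(.0,.13,.07); goal(.085,.13,.07); goal(.085,.13,.018)
E
```

```text
t [-0.019  -0.0008 -0.053 ] r [-0.0031 -0.001  -0.0014] world [0.57  0.051 0.07 ]
t [-0.0092 -0.1108 -0.0527] r [-0.0031 -0.001  -0.0014] world [0.461 0.067 0.07 ]
t [ 0.0758 -0.1109 -0.0526] r [-0.0031 -0.001  -0.0014] world [0.466 0.152 0.07 ]
t [ 0.0758 -0.1107 -0.0006] r [-0.0031 -0.001  -0.0014] world [0.466 0.152 0.018]
```

Emit:
{"method": "carry_out", "body": {
  "commands": [
    {"tx":-0.02,"ty":0,"tz":0,"rx":-0.003,"ry":0,"rz":-0.002,"jaw":0.85},
    {"tx":-0.02,"ty":0,"tz":-0.053,"rx":-0.003,"ry":0,"rz":-0.002,"jaw":0},
    {"tx":-0.015,"ty":-0.06,"tz":-0.053,"rx":-0.003,"ry":0,"rz":-0.002,"jaw":0},
    {"tx":0.0,"ty":-0.111,"tz":-0.053,"rx":-0.003,"ry":0,"rz":-0.002,"jaw":0},
    {"tx":0.05,"ty":-0.111,"tz":-0.053,"rx":-0.003,"ry":0,"rz":-0.002,"jaw":0},
    {"tx":0.076,"ty":-0.111,"tz":-0.053,"rx":-0.003,"ry":0,"rz":-0.002,"jaw":0},
    {"tx":0.076,"ty":-0.111,"tz":-0.053,"rx":-0.003,"ry":0,"rz":-0.002,"jaw":0},
    {"tx":0.076,"ty":-0.111,"tz":-0.02,"rx":-0.003,"ry":0,"rz":-0.002,"jaw":0},
    {"tx":0.076,"ty":-0.111,"tz":0.0,"rx":-0.003,"ry":0,"rz":-0.002,"jaw":0},
    {"tx":0.076,"ty":-0.111,"tz":0.0,"rx":-0.003,"ry":0,"rz":-0.002,"jaw":0}
  ]
}}

```text
time: 9.25
position: [0.4651, 0.1475, 0.0165]
tool_rot: [2.286, 2.154, -0.005]
ft_force: [0.1, -0.1, 0.3]
grip_width: 0.012
```

```bash
python3 - <<'E'
from h import *
where(); snap("w9","wrist",None,1.2); snap("t9","top",(120,120,300,260),4)
E
```

```text
t=9.25 TCP trimmer mm [ 80.1 130.3  16.5] yaw -0.25 F trimmer [np.float64(-0.07), np.float64(-0.14), np.float64(0.26)] jaw 0.012
```

View pics/w9.png

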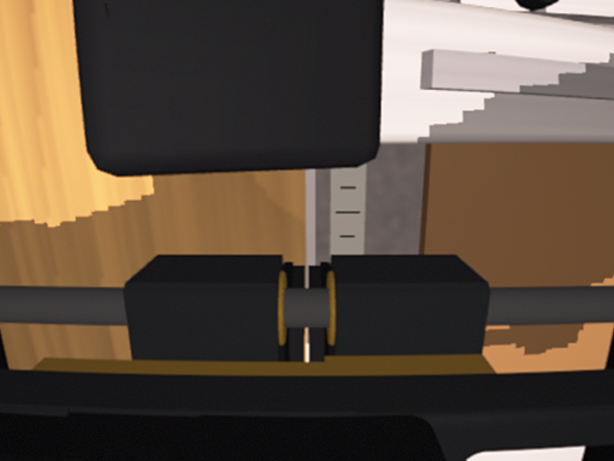

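View pics/t9.png

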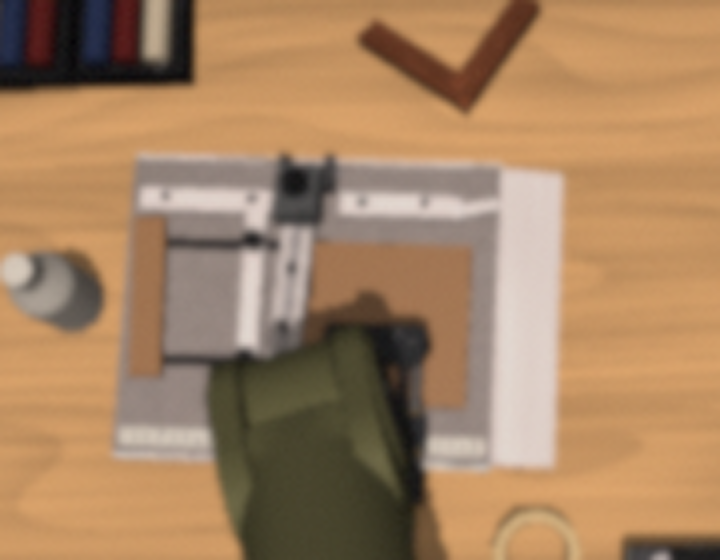

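Closed fingers are beside the panel's open edge, and the grip is clear ahead. Now to push towards the fence.

Emit:
{"method": "carry_out", "body": {
  "commands": [
    {"tx":0.007,"ty":0.012,"tz":0,"rx":0,"ry":0,"rz":0.004,"jaw":0},
    {"tx":0.007,"ty":0.024,"tz":0,"rx":0,"ry":0,"rz":0.004,"jaw":0},
    {"tx":0.007,"ty":0.03,"tz":0,"rx":0,"ry":0,"rz":0.004,"jaw":0},
    {"tx":0.007,"ty":0.036,"tz":0,"rx":0,"ry":0,"rz":0.004,"jaw":0},
    {"tx":0.007,"ty":0.042,"tz":0,"rx":0,"ry":0,"rz":0.004,"jaw":0},
    {"tx":0.007,"ty":0.046,"tz":0,"rx":0,"ry":0,"rz":0.004,"jaw":0}
  ]
}}

```text
time: 10.1
position: [0.5119, 0.1549, 0.0172]
tool_rot: [-2.287, -2.154, 0.001]
ft_force: [-1.0, -0.1, -0.4]
grip_width: 0.006
```

```bash
python3 - <<'E'
from h import *
where(); snap("w10","wrist",None,1.2)
E
```

```text
t=10.10 TCP trimmer mm [90.1 84.  17.2] yaw -0.29 F trimmer [np.float64(-0.19), np.float64(1.01), np.float64(-0.44)] jaw 0.006
```

View pics/w10.png

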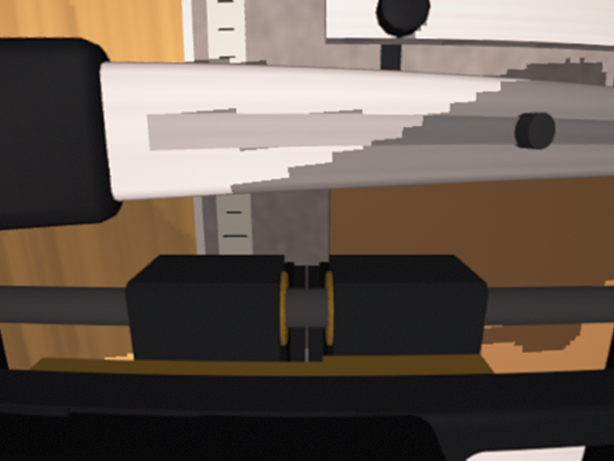

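The finger is against the panel edge (column 328) at about 1 N of sliding force. On in small steps.

Emit:
{"method": "carry_out", "body": {
  "commands": [
    {"tx":0,"ty":0.002,"tz":0,"rx":0,"ry":0,"rz":0,"jaw":0},
    {"tx":0,"ty":0.004,"tz":0,"rx":0,"ry":0,"rz":0,"jaw":0},
    {"tx":0,"ty":0.006,"tz":0,"rx":0,"ry":0,"rz":0,"jaw":0}
  ]
}}

```text
time: 10.52
position: [0.5179, 0.1546, 0.0174]
tool_rot: [-2.287, -2.154, -0.0]
ft_force: [-0.6, -0.2, -0.7]
grip_width: 0.009
```

```bash
python3 -c "
from h import *
where()"
```

```text
t=10.53 TCP trimmer mm [90.1 78.  17.4] yaw -0.29 F trimmer [np.float64(-0.28), np.float64(0.63), np.float64(-0.75)] jaw 0.009
```

Emit:
{"method": "carry_out", "body": {
  "commands": [
    {"tx":0,"ty":0.0015,"tz":0,"rx":0,"ry":0,"rz":0,"jaw":0},
    {"tx":0,"ty":0.003,"tz":0,"rx":0,"ry":0,"rz":0,"jaw":0}
  ]
}}

```text
time: 10.78
position: [0.5209, 0.1544, 0.0174]
tool_rot: [-2.287, -2.154, -0.0]
ft_force: [-0.3, -0.2, -0.1]
grip_width: 0.005
```

```bash
python3 -c "
from h import *
where()"
```

```text
t=10.78 TCP trimmer mm [90.1 75.  17.4] yaw -0.29 F trimmer [np.float64(-0.23), np.float64(0.28), np.float64(-0.12)] jaw 0.005
```

Emit:
{"method": "carry_out", "body": {
  "commands": [
    {"tx":0,"ty":0.001,"tz":0,"rx":0,"ry":0,"rz":0,"jaw":0},
    {"tx":0,"ty":0.002,"tz":0,"rx":0,"ry":0,"rz":0,"jaw":0}
  ]
}}

```text
time: 11.02
position: [0.5228, 0.1543, 0.0174]
tool_rot: [-2.287, -2.154, 0.0]
ft_force: [-1.4, -0.3, -0.5]
grip_width: 0.005
```

Emit:
{"method": "carry_out", "body": {
  "commands": [
    {"tx":0,"ty":0.001,"tz":0,"rx":0,"ry":0,"rz":0,"jaw":0},
    {"tx":0,"ty":0.002,"tz":0,"rx":0,"ry":0,"rz":0,"jaw":0}
  ]
}}

```text
time: 11.28
position: [0.5248, 0.1542, 0.0174]
tool_rot: [-2.287, -2.154, -0.0]
ft_force: [-1.1, 0.1, 0.8]
grip_width: 0.003
```

```bash
python3 - <<'E'
from h import *
where(); snap("w11","wrist",None,1.2); snap("t11","top",(120,120,300,260),4)
ci=camera_info("wrist")
print(W2T(TP,unproj(ci,(np.array([[331,240],[328,260]])+.5)/1.2-.5,.022)))
E
```

```text
t=11.28 TCP trimmer mm [90.1 71.  17.4] yaw -0.29 F trimmer [np.float64(0.04), np.float64(1.14), np.float64(0.77)] jaw 0.003
[[0.11140991 0.05970588 0.022     ]
 [0.10307804 0.06083407 0.022     ]]
```

View pics/w11.png

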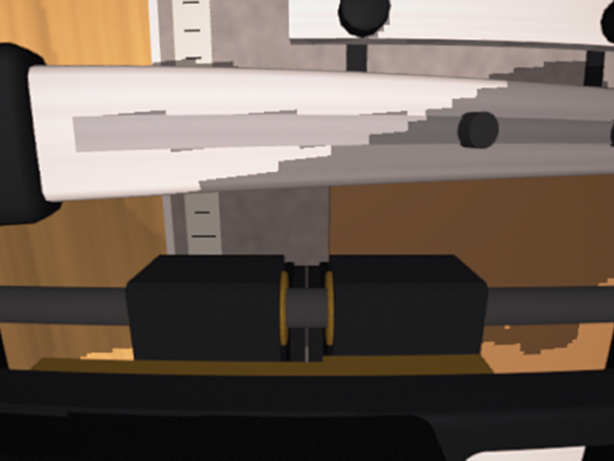

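View pics/t11.png

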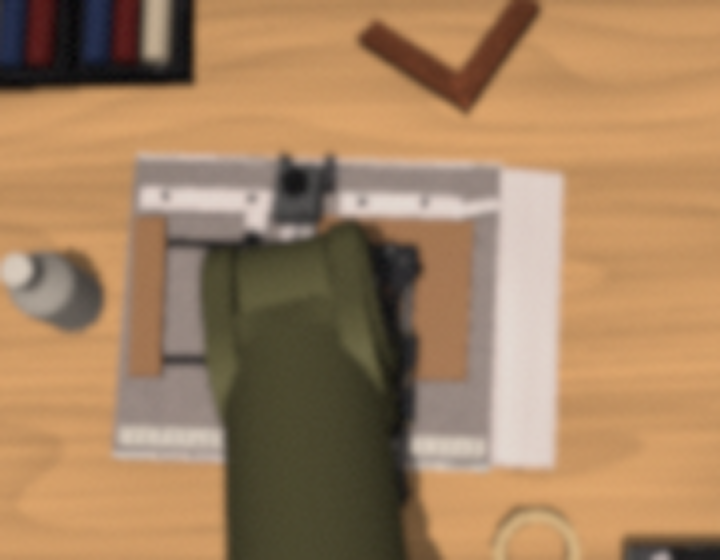

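The panel edge sits at about y = 60 mm, nearly at the fence. Smaller steps from here.

Emit:
{"method": "carry_out", "body": {
  "commands": [
    {"tx":0,"ty":0.0005,"tz":0,"rx":0,"ry":0,"rz":0,"jaw":0},
    {"tx":0,"ty":0.001,"tz":0,"rx":0,"ry":0,"rz":0,"jaw":0}
  ]
}}

```text
time: 11.62
position: [0.5252, 0.1542, 0.0174]
tool_rot: [-2.286, -2.153, 0.001]
ft_force: [-3.7, 0.0, 2.3]
grip_width: 0.005
```

Emit:
{"method": "carry_out", "body": {
  "commands": [
    {"tx":0,"ty":0.0005,"tz":0,"rx":0,"ry":0,"rz":0,"jaw":0},
    {"tx":0,"ty":0.001,"tz":0,"rx":0,"ry":0,"rz":0,"jaw":0}
  ]
}}

```text
time: 11.88
position: [0.5252, 0.1542, 0.0172]
tool_rot: [-2.285, -2.153, 0.004]
ft_force: [-6.8, -0.6, 5.5]
grip_width: 0.003
```

Emit:
{"method": "carry_out", "body": {
  "commands": [
    {"tx":0,"ty":0.0005,"tz":0,"rx":0,"ry":0,"rz":0,"jaw":0},
    {"tx":0,"ty":0.001,"tz":0,"rx":0,"ry":0,"rz":0,"jaw":0}
  ]
}}

```text
time: 12.12
position: [0.5253, 0.1542, 0.0171]
tool_rot: [-2.284, -2.152, 0.006]
ft_force: [-9.5, 0.4, 7.9]
grip_width: 0.003
```

The panel came up on the fence at 9.5 N, with no further movement. I'll back off and return behind the panel.

```bash
python3 - <<'E'
from h import *
where(); goal(.09,.095,.017); goal(.06,.095,.06); goal(-.015,-.002,.06); goal(-.015,-.002,.0175)
E
```

```text
t=12.12 TCP trimmer mm [90.1 70.6 17.1] yaw -0.27 F trimmer [np.float64(-0.09), np.float64(9.55), np.float64(7.92)] jaw 0.003
t [-0.0002 -0.0244  0.0003] r [-0.0053  0.0004 -0.0047] world [0.501 0.155 0.017]
t [-0.0302 -0.0245 -0.0427] r [-0.0053  0.0004 -0.0047] world [0.499 0.125 0.06 ]
t [-0.1048  0.0728 -0.0432] r [-0.0053  0.0004 -0.0047] world [0.592 0.045 0.06 ]
t [-0.1048  0.0731 -0.0007] r [-0.0053  0.0004 -0.0047] world [0.592 0.045 0.018]
```

Emit:
{"method": "carry_out", "body": {
  "commands": [
    {"tx":0,"ty":-0.015,"tz":0,"rx":0,"ry":0,"rz":0,"jaw":0},
    {"tx":-0.0,"ty":-0.027,"tz":-0.01,"rx":0,"ry":0,"rz":-0.005,"jaw":0},
    {"tx":-0.03,"ty":-0.027,"tz":-0.043,"rx":0,"ry":0,"rz":-0.005,"jaw":0.3},
    {"tx":-0.07,"ty":0.02,"tz":-0.043,"rx":0,"ry":0,"rz":-0.005,"jaw":0.7},
    {"tx":-0.105,"ty":0.07,"tz":-0.043,"rx":0,"ry":0,"rz":-0.005,"jaw":0.7},
    {"tx":-0.105,"ty":0.07,"tz":-0.043,"rx":0,"ry":0,"rz":-0.005,"jaw":0.7},
    {"tx":-0.105,"ty":0.07,"tz":-0.02,"rx":0,"ry":0,"rz":-0.005,"jaw":0.7},
    {"tx":-0.105,"ty":0.07,"tz":-0.001,"rx":0,"ry":0,"rz":-0.005,"jaw":0.7},
    {"tx":-0.105,"ty":0.07,"tz":-0.001,"rx":0,"ry":0,"rz":-0.005,"jaw":0.7}
  ]
}}

```text
time: 13.25
position: [0.5894, 0.0456, 0.0166]
tool_rot: [-2.279, -2.159, 0.004]
ft_force: [-0.4, -0.3, -0.1]
grip_width: 0.675
```

```bash
python3 - <<'E'
from h import *
where(); snap("w12","wrist",None,1.2);goal(.03,-.004,.0175)
E
```

```text
t=13.25 TCP trimmer mm [-14.8   0.6  16.6] yaw 0.05 F trimmer [np.float64(-0.32), np.float64(0.41), np.float64(-0.14)] jaw 0.675
t [0.0449 0.0036 0.0002] r [-0.0014  0.0003  0.0007] world [0.596 0.09  0.018]
```

View pics/w12.png

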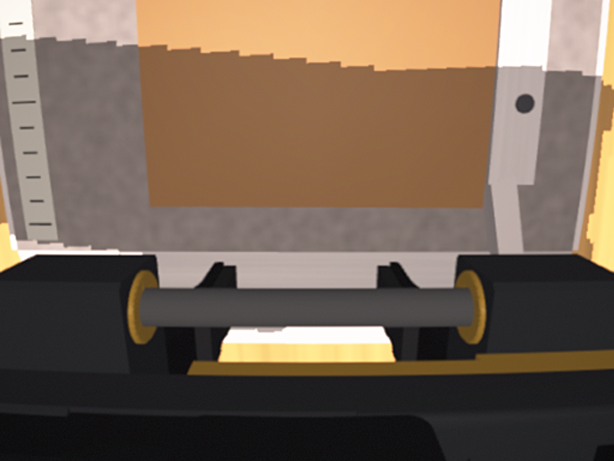

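The panel lies flush along the fence (edge at column 490). Now I'll push it forward to the gauge.

Emit:
{"method": "carry_out", "body": {
  "commands": [
    {"tx":0.012,"ty":0.0,"tz":-0.001,"rx":0,"ry":0,"rz":0,"jaw":0.7},
    {"tx":0.02,"ty":0.0,"tz":-0.001,"rx":0,"ry":0,"rz":0,"jaw":0.7},
    {"tx":0.026,"ty":0.0005,"tz":-0.001,"rx":0,"ry":0,"rz":0,"jaw":0.7},
    {"tx":0.032,"ty":0.0008,"tz":-0.001,"rx":0,"ry":0,"rz":0,"jaw":0.7},
    {"tx":0.036,"ty":0.001,"tz":-0.001,"rx":0,"ry":0,"rz":0,"jaw":0.7},
    {"tx":0.039,"ty":0.001,"tz":-0.001,"rx":0,"ry":0,"rz":0,"jaw":0.7},
    {"tx":0.042,"ty":0.001,"tz":-0.001,"rx":0,"ry":0,"rz":0,"jaw":0.7}
  ]
}}

```text
time: 14.18
position: [0.5948, 0.0863, 0.0194]
tool_rot: [2.282, 2.159, -0.001]
ft_force: [0.0, -4.6, 1.4]
grip_width: 0.696
```

```bash
python3 -c "
from h import *
where()"
```

```text
t=14.18 TCP trimmer mm [26.1 -2.5 19.4] yaw -0.03 F trimmer [np.float64(-4.61), np.float64(-0.26), np.float64(1.4)] jaw 0.696
```

Emit:
{"method": "carry_out", "body": {
  "commands": [
    {"tx":0.002,"ty":0.0,"tz":0,"rx":0,"ry":0,"rz":0,"jaw":0.7},
    {"tx":0.004,"ty":0.0,"tz":0,"rx":0,"ry":0,"rz":0,"jaw":0.7},
    {"tx":0.005,"ty":0.0,"tz":0,"rx":0,"ry":0,"rz":0,"jaw":0.7}
  ]
}}

```text
time: 14.55
position: [0.5951, 0.0918, 0.0194]
tool_rot: [2.282, 2.159, 0.0]
ft_force: [-0.4, -3.0, 2.2]
grip_width: 0.699
```

```bash
python3 -c "
from h import *
where()"
```

```text
t=14.55 TCP trimmer mm [31.6 -2.5 19.4] yaw -0.01 F trimmer [np.float64(-3.02), np.float64(0.21), np.float64(2.24)] jaw 0.699
```

The gauge is now sliding at about 3 N. Continuing in 3 mm calls.

Emit:
{"method": "carry_out", "body": {
  "commands": [
    {"tx":0.0015,"ty":0.0,"tz":0.0015,"rx":0,"ry":0,"rz":0,"jaw":0.7},
    {"tx":0.003,"ty":0.0,"tz":0.0015,"rx":0,"ry":0,"rz":0,"jaw":0.7}
  ]
}}

```text
time: 14.8
position: [0.5953, 0.0946, 0.018]
tool_rot: [2.282, 2.159, 0.0]
ft_force: [1.3, -3.4, 1.5]
grip_width: 0.7
```

Emit:
{"method": "carry_out", "body": {
  "commands": [
    {"tx":0.0015,"ty":0.0,"tz":0,"rx":0,"ry":0,"rz":0,"jaw":0.7},
    {"tx":0.003,"ty":0.0,"tz":0,"rx":0,"ry":0,"rz":0,"jaw":0.7}
  ]
}}

```text
time: 15.05
position: [0.5955, 0.0982, 0.018]
tool_rot: [2.282, 2.16, 0.001]
ft_force: [-0.1, -2.9, 1.7]
grip_width: 0.7
```

Emit:
{"method": "carry_out", "body": {
  "commands": [
    {"tx":0.0015,"ty":0.0,"tz":0,"rx":0,"ry":0,"rz":0,"jaw":0.7},
    {"tx":0.003,"ty":0.0,"tz":0,"rx":0,"ry":0,"rz":0,"jaw":0.7}
  ]
}}

```text
time: 15.3
position: [0.5956, 0.101, 0.0179]
tool_rot: [2.282, 2.159, 0.0]
ft_force: [0.6, -3.5, 1.9]
grip_width: 0.701
```

Emit:
{"method": "carry_out", "body": {
  "commands": [
    {"tx":0.0015,"ty":0.0,"tz":0,"rx":0,"ry":0,"rz":0,"jaw":0.7},
    {"tx":0.003,"ty":0.0,"tz":0,"rx":0,"ry":0,"rz":0,"jaw":0.7}
  ]
}}

```text
time: 15.55
position: [0.5957, 0.1039, 0.0179]
tool_rot: [2.282, 2.159, 0.0]
ft_force: [0.5, -3.7, 1.4]
grip_width: 0.695
```

Emit:
{"method": "carry_out", "body": {
  "commands": [
    {"tx":0.0015,"ty":0.0,"tz":0,"rx":0,"ry":0,"rz":0,"jaw":0.7},
    {"tx":0.0025,"ty":0.0,"tz":0,"rx":0,"ry":0,"rz":0,"jaw":0.7}
  ]
}}

```text
time: 15.8
position: [0.5959, 0.1065, 0.0179]
tool_rot: [2.282, 2.16, 0.0]
ft_force: [1.0, -2.3, 2.5]
grip_width: 0.701
```

Emit:
{"method": "carry_out", "body": {
  "commands": [
    {"tx":0.0015,"ty":0.0,"tz":0,"rx":0,"ry":0,"rz":0,"jaw":0.7},
    {"tx":0.0025,"ty":0.0,"tz":0,"rx":0,"ry":0,"rz":0,"jaw":0.7}
  ]
}}

```text
time: 16.05
position: [0.5959, 0.1067, 0.0179]
tool_rot: [2.281, 2.157, -0.003]
ft_force: [0.3, -7.9, 2.8]
grip_width: 0.697
```

It came up solid: y has stopped and the force jumped to 7.9 N. Adding a little and holding.

Emit:
{"method": "carry_out", "body": {
  "commands": [
    {"tx":0.0004,"ty":0.0,"tz":0,"rx":0,"ry":0,"rz":0,"jaw":0.7},
    {"tx":0.0004,"ty":0.0,"tz":0,"rx":0,"ry":0,"rz":0,"jaw":0.7},
    {"tx":0.0004,"ty":0.0,"tz":0,"rx":0,"ry":0,"rz":0,"jaw":0.7},
    {"tx":0.0004,"ty":0.0,"tz":0,"rx":0,"ry":0,"rz":0,"jaw":0.7},
    {"tx":0.0004,"ty":0.0,"tz":0,"rx":0,"ry":0,"rz":0,"jaw":0.7}
  ]
}}

```text
time: 16.68
position: [0.5959, 0.1068, 0.0179]
tool_rot: [2.282, 2.157, -0.003]
ft_force: [0.0, -7.2, 3.5]
grip_width: 0.7
```

```bash
python3 - <<'E'
from h import *
where(); snap("w13","wrist",None,1.2); where()
E
```

```text
t=16.68 TCP trimmer mm [46.6 -2.5 17.9] yaw -0.07 F trimmer [np.float64(-7.16), np.float64(-0.44), np.float64(3.45)] jaw 0.7
t=16.73 TCP trimmer mm [46.6 -2.5 17.9] yaw -0.08 F trimmer [np.float64(-7.25), np.float64(-0.49), np.float64(2.37)] jaw 0.7
```

View pics/w13.png

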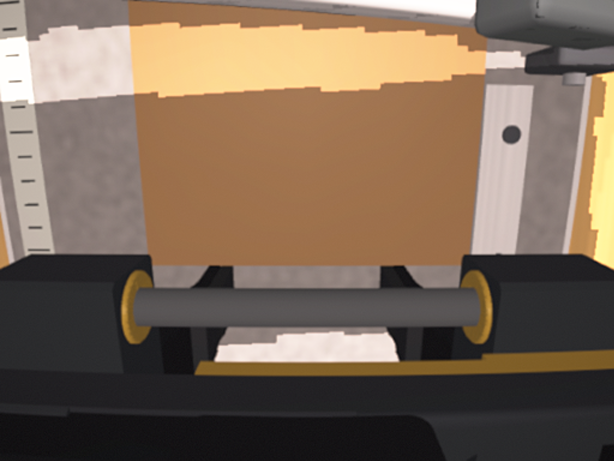

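Emit:
{"method": "carry_out", "body": {
  "commands": [
    {"tx":0.0007,"ty":0.0,"tz":0,"rx":0,"ry":0,"rz":0,"jaw":0.7},
    {"tx":0.0007,"ty":0.0,"tz":0,"rx":0,"ry":0,"rz":0,"jaw":0.7},
    {"tx":0.0007,"ty":0.0,"tz":0,"rx":0,"ry":0,"rz":0,"jaw":0.7},
    {"tx":0.0007,"ty":0.0,"tz":0,"rx":0,"ry":0,"rz":0,"jaw":0.7},
    {"tx":0.0007,"ty":0.0,"tz":0,"rx":0,"ry":0,"rz":0,"jaw":0.7},
    {"tx":0.0007,"ty":0.0,"tz":0,"rx":0,"ry":0,"rz":0,"jaw":0.7}
  ]
}}

```text
time: 17.48
position: [0.5959, 0.1068, 0.0179]
tool_rot: [2.282, 2.156, -0.004]
ft_force: [-0.1, -8.2, 3.2]
grip_width: 0.702
```

```bash
python3 - <<'E'
from h import *
where(); goal(.1,.1,.0175); goal(.02,-.004,.06)
E
```

```text
t=17.48 TCP trimmer mm [46.7 -2.5 17.9] yaw -0.09 F trimmer [np.float64(-8.22), np.float64(-0.35), np.float64(3.22)] jaw 0.702
t [ 0.0532 -0.1026  0.0003] r [-0.0003  0.0034 -0.0016] world [0.496 0.166 0.018]
t [-0.0268  0.0015 -0.042 ] r [-0.0003  0.0034 -0.0016] world [0.596 0.08  0.06 ]
```

Held at 8 N for over half a second. I'll back off and take one more light push against the fence.

Emit:
{"method": "carry_out", "body": {
  "commands": [
    {"tx":-0.01,"ty":0,"tz":0,"rx":0,"ry":0,"rz":0,"jaw":0.7},
    {"tx":-0.027,"ty":0,"tz":0,"rx":0,"ry":0,"rz":0,"jaw":0.7},
    {"tx":-0.027,"ty":0,"tz":-0.042,"rx":0,"ry":0,"rz":0,"jaw":0},
    {"tx":-0.02,"ty":-0.05,"tz":-0.042,"rx":0,"ry":0,"rz":0,"jaw":0},
    {"tx":0.01,"ty":-0.102,"tz":-0.042,"rx":0,"ry":0,"rz":0,"jaw":0},
    {"tx":0.042,"ty":-0.102,"tz":-0.042,"rx":0,"ry":0,"rz":0,"jaw":0},
    {"tx":0.042,"ty":-0.102,"tz":-0.02,"rx":0,"ry":0,"rz":0,"jaw":0},
    {"tx":0.042,"ty":-0.102,"tz":-0.001,"rx":0,"ry":0,"rz":0,"jaw":0},
    {"tx":0.042,"ty":-0.102,"tz":-0.001,"rx":0,"ry":0,"rz":0,"jaw":0}
  ]
}}

```text
time: 18.6
position: [0.4948, 0.1569, 0.0176]
tool_rot: [-2.281, -2.158, 0.005]
ft_force: [0.7, -0.6, 0.0]
grip_width: 0.028
```

```bash
python3 - <<'E'
from h import *
where(); goal(.09,.075,.0175)
E
```

```text
t=18.60 TCP trimmer mm [ 91.1 101.2  17.6] yaw -0.01 F trimmer [np.float64(-0.55), np.float64(-0.69), np.float64(0.01)] jaw 0.028
t [-0.0011  0.0262 -0.    ] r [-0.0032  0.0012 -0.0002] world [0.521 0.154 0.018]
```

Emit:
{"method": "carry_out", "body": {
  "commands": [
    {"tx":0,"ty":0.012,"tz":0,"rx":0,"ry":0,"rz":0,"jaw":0},
    {"tx":0,"ty":0.022,"tz":0,"rx":0,"ry":0,"rz":0,"jaw":0},
    {"tx":0,"ty":0.027,"tz":0,"rx":0,"ry":0,"rz":0,"jaw":0},
    {"tx":0,"ty":0.029,"tz":0,"rx":0,"ry":0,"rz":0,"jaw":0}
  ]
}}

```text
time: 19.1
position: [0.5254, 0.1558, 0.019]
tool_rot: [-2.282, -2.159, 0.001]
ft_force: [-2.8, 0.1, 0.7]
grip_width: 0.007
```

Emit:
{"method": "carry_out", "body": {
  "commands": [
    {"tx":0,"ty":0.001,"tz":0,"rx":0,"ry":0,"rz":0,"jaw":0},
    {"tx":0,"ty":0.0015,"tz":0,"rx":0,"ry":0,"rz":0,"jaw":0}
  ]
}}

```text
time: 19.35
position: [0.5255, 0.1558, 0.0187]
tool_rot: [-2.28, -2.159, 0.003]
ft_force: [-5.5, -1.0, 4.3]
grip_width: 0.004
```

Emit:
{"method": "carry_out", "body": {
  "commands": [
    {"tx":0,"ty":0.0007,"tz":0,"rx":0,"ry":0,"rz":0,"jaw":0},
    {"tx":0,"ty":0.001,"tz":0,"rx":0,"ry":0,"rz":0,"jaw":0}
  ]
}}

```text
time: 19.6
position: [0.5255, 0.1558, 0.0186]
tool_rot: [-2.279, -2.158, 0.006]
ft_force: [-7.6, -0.8, 6.3]
grip_width: 0.005
```

```bash
python3 - <<'E'
from h import *
where()
E
```

```text
t=19.60 TCP trimmer mm [91.8 70.4 18.6] yaw 0.02 F trimmer [np.float64(-1.18), np.float64(7.53), np.float64(6.27)] jaw 0.005
```

The fence contact is at the same position as before, so the panel is flush. I'll lift for a check picture.

Emit:
{"method": "carry_out", "body": {
  "commands": [
    {"tx":0,"ty":-0.01,"tz":0,"rx":0,"ry":0,"rz":0,"jaw":0},
    {"tx":0,"ty":-0.03,"tz":0,"rx":0,"ry":0,"rz":0,"jaw":0},
    {"tx":0,"ty":-0.03,"tz":-0.06,"rx":0,"ry":0,"rz":0,"jaw":0},
    {"tx":0,"ty":-0.03,"tz":-0.12,"rx":0,"ry":0,"rz":0,"jaw":0},
    {"tx":0.0,"ty":0.0,"tz":-0.17,"rx":0,"ry":0,"rz":0,"jaw":0},
    {"tx":0.06,"ty":0.04,"tz":-0.19,"rx":0,"ry":0,"rz":0,"jaw":0},
    {"tx":0.06,"ty":0.04,"tz":-0.19,"rx":0,"ry":0,"rz":0,"jaw":0},
    {"tx":0.06,"ty":0.04,"tz":-0.19,"rx":0,"ry":0,"rz":0,"jaw":0}
  ]
}}

```text
time: 20.6
position: [0.5711, 0.2139, 0.2082]
tool_rot: [2.28, 2.16, -0.001]
ft_force: [0.5, 0.4, -0.2]
grip_width: 0.007
```

```bash
python3 - <<'E'
from h import *
where(); snap("w14","wrist",(0,0,512,250),1.56)
E
```

```text
t=20.60 TCP trimmer mm [152.2  28.2 208.2] yaw 0.07 F trimmer [np.float64(0.44), np.float64(-0.46), np.float64(-0.23)] jaw 0.007
```

View pics/w14.png

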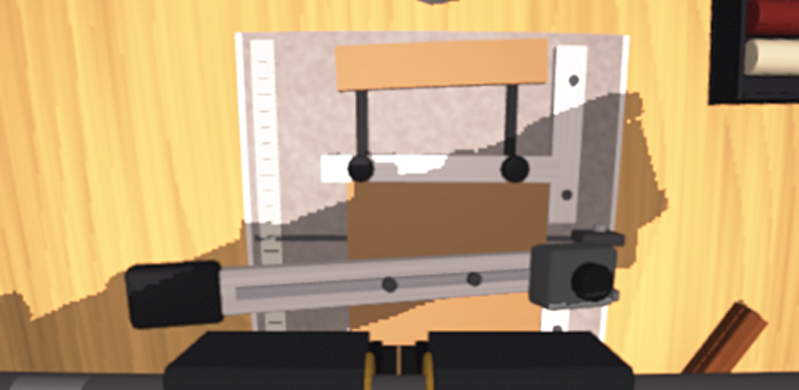

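The panel's front edge is flush on the gauge (row 182) and its side edge on the fence (column 550). The grip centre is at about (174,295).

```bash
python3 - <<'E'
from h import *
import pickle
ci=pickle.load(open("pics/w14.pkl","rb"))
q=(np.array([[129,265],[215,262],[221,319],[134,328],[348,182],[549,182],[549,222]],float)+.5)/1.56-.5
for z in (.09,.1,.11): print(z,W2T(TP,unproj(ci,q[:4],z))[:,:2].round(4).tolist())
print(W2T(TP,unproj(ci,q[4:],.022)).round(4))
# fit th with known grip geometry
def grip(th,u,v,x): # u along bar, v up
    return [x,-.105+u*np.cos(th)-v*np.sin(th),.022+u*np.sin(th)+v*np.cos(th)]
us=[.282,.236,.236,.282]; xs=[.171,.171,.139,.139]
f=lambda p:(proj(ci,T2W(TP,[grip(p[0],u,.0175,x+p[1]) for u,x in zip(us,xs)]))-q[:4]).ravel()
r=least_squares(f,[.27,0]); print(r.x,f(r.x).round(1)); th=r.x[0]; g=grip(th,.259,.0175,.155+r.x[1]); print(g)
goal(g[0],g[1]+.003,g[2]+.05); goal(g[0],g[1]+.003,g[2]+.008)
E
```

```text
0.09 [[0.1658, 0.1728], [0.1672, 0.125], [0.1355, 0.1242], [0.1301, 0.1743]]
0.1 [[0.1676, 0.1676], [0.169, 0.1215], [0.1384, 0.1208], [0.1332, 0.169]]
0.11 [[0.1695, 0.1624], [0.1708, 0.1181], [0.1414, 0.1173], [0.1363, 0.1638]]
[[ 0.2067  0.0591  0.022 ]
 [ 0.2073 -0.0696  0.022 ]
 [ 0.1817 -0.0712  0.022 ]]
[ 0.24938172 -0.00209062] [-0.9  0.4  3.8 -0.5  2.9  0.8  0.5 -1.2]
[np.float64(0.15290937760109558), np.float64(0.14166880205219337), np.float64(0.10288109849733648)]
t [ 0.0021 -0.1161  0.0552] r [-0.0007  0.0015 -0.0004] world [0.455 0.221 0.153]
t [ 0.0022 -0.1161  0.0972] r [-0.0007  0.0015 -0.0004] world [0.455 0.221 0.111]
```

Emit:
{"method": "carry_out", "body": {
  "commands": [
    {"tx":0.003,"ty":-0.06,"tz":0.0,"rx":0,"ry":0,"rz":0,"jaw":0},
    {"tx":0.003,"ty":-0.116,"tz":0.03,"rx":0,"ry":0,"rz":0,"jaw":0},
    {"tx":0.003,"ty":-0.118,"tz":0.075,"rx":0,"ry":0,"rz":0,"jaw":0},
    {"tx":0.003,"ty":-0.118,"tz":0.09,"rx":0,"ry":0,"rz":0,"jaw":0},
    {"tx":0.003,"ty":-0.118,"tz":0.095,"rx":0,"ry":0,"rz":0,"jaw":0},
    {"tx":0.003,"ty":-0.118,"tz":0.098,"rx":0,"ry":0,"rz":0,"jaw":0}
  ]
}}

```text
time: 21.4
position: [0.4549, 0.2227, 0.1118]
tool_rot: [2.283, 2.157, 0.003]
ft_force: [-0.4, -0.1, 0.5]
grip_width: 0.004
```

```bash
python3 - <<'E'
from h import *
where(); snap("w15","wrist",None,1.2)
E
```

```text
t=21.40 TCP trimmer mm [154.6 144.6 111.8] yaw -0.09 F trimmer [np.float64(-0.08), np.float64(0.41), np.float64(0.47)] jaw 0.004
```

View pics/w15.png

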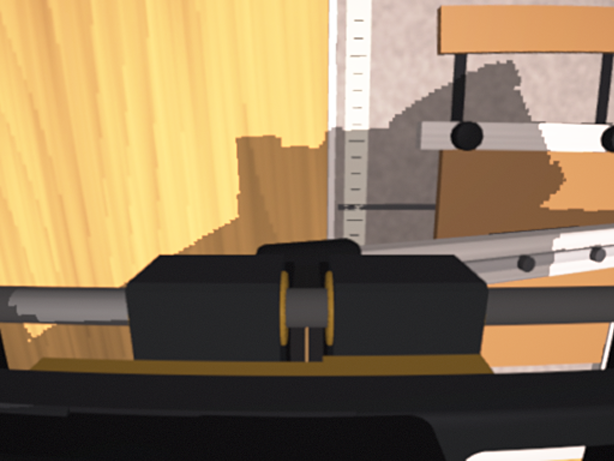

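The fingers are over the grip, which shows at columns 258-360. Next I'll lower onto it and bring the bar down.

Emit:
{"method": "carry_out", "body": {
  "commands": [
    {"tx":0.0,"ty":0,"tz":0.003,"rx":0,"ry":0,"rz":0,"jaw":0},
    {"tx":0.0,"ty":0,"tz":0.006,"rx":0,"ry":0,"rz":0,"jaw":0},
    {"tx":0.0,"ty":0,"tz":0.009,"rx":0,"ry":0,"rz":0,"jaw":0},
    {"tx":0.0,"ty":0,"tz":0.012,"rx":0,"ry":0,"rz":0,"jaw":0},
    {"tx":0.0,"ty":-0.001,"tz":0.016,"rx":0,"ry":0,"rz":0,"jaw":0},
    {"tx":0.0,"ty":-0.002,"tz":0.02,"rx":0,"ry":0,"rz":0,"jaw":0}
  ]
}}

```text
time: 22.2
position: [0.4514, 0.2231, 0.0906]
tool_rot: [-2.282, -2.16, -0.0]
ft_force: [-1.2, -0.7, 1.4]
grip_width: 0.005
```

```bash
python3 -c "
from h import *
where()"
```

```text
t=22.20 TCP trimmer mm [154.9 148.1  90.6] yaw 0.0 F trimmer [np.float64(-0.75), np.float64(1.11), np.float64(1.43)] jaw 0.005
```

Emit:
{"method": "carry_out", "body": {
  "commands": [
    {"tx":0.0,"ty":-0.001,"tz":0.006,"rx":0,"ry":0,"rz":0,"jaw":0},
    {"tx":0.0,"ty":-0.002,"tz":0.012,"rx":0,"ry":0,"rz":0,"jaw":0},
    {"tx":0.0,"ty":-0.003,"tz":0.018,"rx":0,"ry":0,"rz":0,"jaw":0},
    {"tx":0.0,"ty":-0.004,"tz":0.024,"rx":0,"ry":0,"rz":0,"jaw":0},
    {"tx":0.0,"ty":-0.004,"tz":0.03,"rx":0,"ry":0,"rz":0,"jaw":0},
    {"tx":0.0,"ty":-0.005,"tz":0.036,"rx":0,"ry":0,"rz":0,"jaw":0},
    {"tx":0.0,"ty":-0.005,"tz":0.041,"rx":0,"ry":0,"rz":0,"jaw":0}
  ]
}}

```text
time: 23.08
position: [0.4464, 0.2233, 0.0495]
tool_rot: [-2.282, -2.16, 0.0]
ft_force: [-0.6, 0.9, 0.5]
grip_width: 0.001
```

```bash
python3 -c "
from h import *
where()"
```

```text
t=23.07 TCP trimmer mm [154.8 153.2  49.5] yaw -0.0 F trimmer [np.float64(0.85), np.float64(0.62), np.float64(0.54)] jaw 0.001
```

Emit:
{"method": "carry_out", "body": {
  "commands": [
    {"tx":0.0,"ty":0,"tz":0.002,"rx":0,"ry":0,"rz":0,"jaw":0},
    {"tx":0.0,"ty":0,"tz":0.004,"rx":0,"ry":0,"rz":0,"jaw":0},
    {"tx":0.0,"ty":0,"tz":0.006,"rx":0,"ry":0,"rz":0,"jaw":0},
    {"tx":0.0,"ty":0,"tz":0.0075,"rx":0,"ry":0,"rz":0,"jaw":0}
  ]
}}

```text
time: 23.58
position: [0.4463, 0.2233, 0.0424]
tool_rot: [-2.281, -2.159, 0.0]
ft_force: [-1.4, 0.1, 1.4]
grip_width: 0.007
```

Emit:
{"method": "carry_out", "body": {
  "commands": [
    {"tx":0.0,"ty":0,"tz":0.001,"rx":0,"ry":0,"rz":0,"jaw":0},
    {"tx":0.0,"ty":0,"tz":0.002,"rx":0,"ry":0,"rz":0,"jaw":0}
  ]
}}

```text
time: 23.82
position: [0.4462, 0.2233, 0.0404]
tool_rot: [-2.281, -2.159, 0.001]
ft_force: [-2.8, 0.1, 4.5]
grip_width: 0.004
```

Emit:
{"method": "carry_out", "body": {
  "commands": [
    {"tx":0.0,"ty":0,"tz":0.001,"rx":0,"ry":0,"rz":0,"jaw":0},
    {"tx":0.0,"ty":0,"tz":0.0015,"rx":0,"ry":0,"rz":0,"jaw":0}
  ]
}}

```text
time: 24.08
position: [0.4461, 0.2234, 0.039]
tool_rot: [-2.281, -2.159, 0.001]
ft_force: [-4.1, -1.5, 5.4]
grip_width: 0.006
```

Emit:
{"method": "carry_out", "body": {
  "commands": [
    {"tx":0.0,"ty":0,"tz":0.001,"rx":0,"ry":0,"rz":0,"jaw":0},
    {"tx":0.0,"ty":0,"tz":0.0015,"rx":0,"ry":0,"rz":0,"jaw":0},
    {"tx":0.0,"ty":0,"tz":0.0015,"rx":0,"ry":0,"rz":0,"jaw":0}
  ]
}}

```text
time: 24.45
position: [0.4461, 0.2234, 0.0377]
tool_rot: [-2.281, -2.159, 0.001]
ft_force: [-4.1, -1.7, 6.9]
grip_width: 0.004
```

6.9 N on the grip with the spring giving. Holding briefly, then letting go straight up.

Emit:
{"method": "carry_out", "body": {
  "commands": [
    {"tx":0.0,"ty":0,"tz":0.0003,"rx":0,"ry":0,"rz":0,"jaw":0},
    {"tx":0.0,"ty":0,"tz":0.0003,"rx":0,"ry":0,"rz":0,"jaw":0},
    {"tx":0.0,"ty":0,"tz":-0.003,"rx":0,"ry":0,"rz":0,"jaw":0},
    {"tx":0.0,"ty":0,"tz":-0.01,"rx":0,"ry":0,"rz":0,"jaw":0},
    {"tx":0.0,"ty":0,"tz":-0.06,"rx":0,"ry":0,"rz":0,"jaw":0},
    {"tx":0.0,"ty":0,"tz":-0.12,"rx":0,"ry":0,"rz":0,"jaw":0},
    {"tx":0.0,"ty":0.06,"tz":-0.17,"rx":0,"ry":0,"rz":0,"jaw":0},
    {"tx":0.0,"ty":0.115,"tz":-0.17,"rx":0,"ry":0,"rz":0,"jaw":0},
    {"tx":0.0,"ty":0.115,"tz":-0.17,"rx":0,"ry":0,"rz":0,"jaw":0}
  ]
}}

```text
time: 25.58
position: [0.5654, 0.2154, 0.2076]
tool_rot: [2.282, 2.152, 0.002]
ft_force: [-0.4, -0.2, -1.3]
grip_width: 0.007
```

```bash
python3 - <<'E'
from h import *
where(); snap("w16","wrist",(0,0,512,250),1.56)
E
```

```text
t=25.57 TCP trimmer mm [153.4  33.9 207.6] yaw -0.21 F trimmer [np.float64(-0.21), np.float64(0.41), np.float64(-1.35)] jaw 0.007
```

View pics/w16.png

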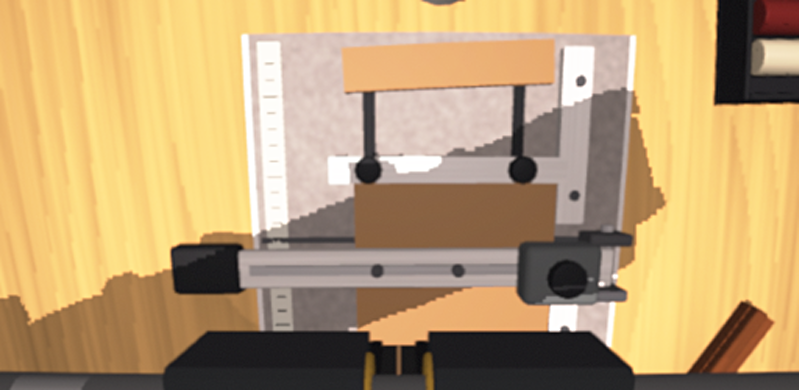

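```bash
python3 - <<'E'
from h import *
import pickle
ci=pickle.load(open("pics/w16.pkl","rb"))
q=(np.array([[173,246],[240,244],[241,291],[176,293]],float)+.5)/1.56-.5
def grip(th,u,v,x): return [x,-.105+u*np.cos(th)-v*np.sin(th),.022+u*np.sin(th)+v*np.cos(th)]
us=[.282,.236,.236,.282]; xs=[.171,.171,.139,.139]
f=lambda p:(proj(ci,T2W(TP,[grip(p[0],u,.0175,x+p[1]) for u,x in zip(us,xs)]))-q).ravel()
r=least_squares(f,[.0,0]); print(r.x,f(r.x).round(1))
im=cv2.imread("pics/w16_raw.png"); cv2.imwrite("pics/w16a.png",cv2.resize(im[90:215,215:415],(800,500),interpolation=cv2.INTER_CUBIC))
E
```

```text
[-0.02216785 -0.00045638] [-1.4 -1.1  0.8 -0.2  2.4  1.2 -0.1 -0. ]
```

View pics/w16a.png

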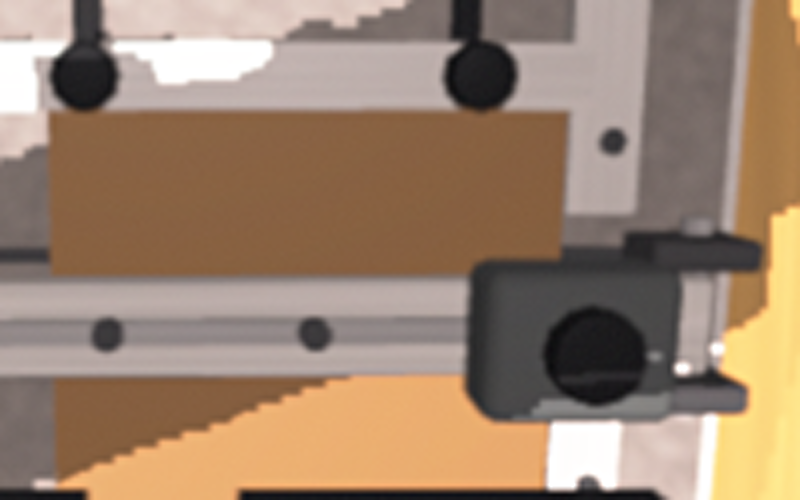

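The panel is flush on gauge and fence, the bar is down, and the arm is clear. Handing in.

```bash
python3 - <<'E'
from h import *
snap("t17","top",(20,80,340,320),2.4)
where(); print(ctrl.close_job())
E
```

```text
t=25.68 TCP trimmer mm [154.2  37.5 206.8] yaw -0.09 F trimmer [np.float64(-0.64), np.float64(0.67), np.float64(-0.96)] jaw 0.003
the job is handed in; nothing more can be done
None
```

View pics/t17.png

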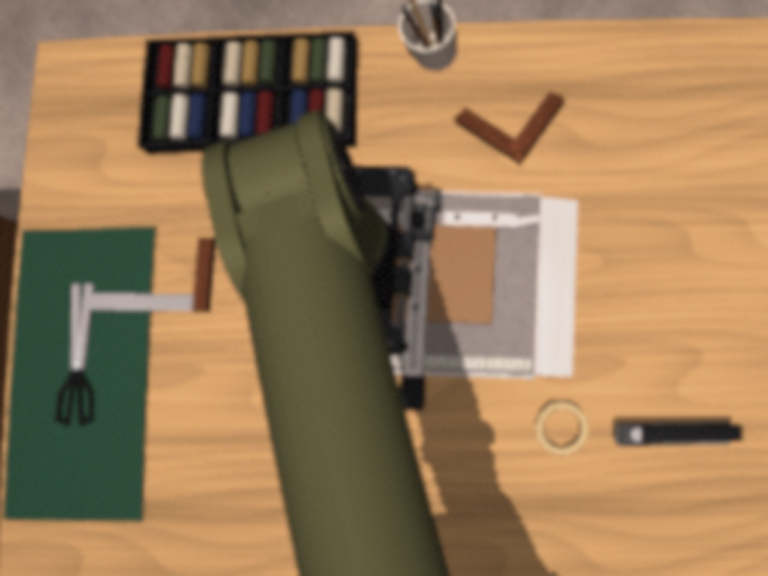

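The panel is clamped in the corner of the trimmer, flush on both gauge and fence, and I handed the job in at 25.7 s. No verdict was given.

- **Gauge:** I pushed the panel up the ramp and against the fence, then on with the gauge ahead of it until it came up solid. I held it there at 7–8 N for over a second.
- **Fence:** A final push of 7.5 N found the panel in the same place as before, so it had not moved off the fence. The highest force felt there was 9.5 N.
- **Clamp:** I pressed the bar down by its grip to 6.9 N and let go.

In the last wrist picture both edges are flush and the bar is down, with the gripper well clear. The bar angle was −0.007 rad from the press height but −0.02 rad from the picture. Both mean the pad is on the panel, though I did not measure its force after letting go.

In the last pictures the loose items that could be seen are where they were. The arm hid the glue bottle, and the screwdriver was outside the picture, so I did not check those two.

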